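# Put the ink bottles back on their drip dishes, light to dark

## Robot

A 6-joint arm with a two-finger parallel gripper is mounted at the origin on the work surface. World frame = base frame: x ahead of the robot, y to its left, z up, the work surface at z = 0. Lengths are in m, angles in rad, forces in N, time in s.
With the tool pointing down it reaches from about 0.3 to 0.875 m from the base axis. Payload 4.2 kg.
Tool frame: the origin (TCP) lies midway between the tips of the shut fingers; the grasp point (between the pads) lies 19 mm behind it; z points along the fingers, y is the direction in which the jaws open and shut (so a half turn about z gives the same grasp; the last joint's range is limited). The gripper opens to 85 mm and grips with 20 to 120 N. Pads are 22 mm wide; open, the fingers measure 114 mm over their backs; the gripper's body (76 mm by 85 mm) begins 54 mm behind the grasp point. The pads swing forward as they close: fully open they stand 13 mm farther back than shut.
Start: joints at [-0.02, 0.32, 1.565, -0, 1.257, -0.02], TCP at [0.575, 0, 0.231] pointing down, gripper open.
Joint ranges: [-3.11, 3.11], [-0.84, 2.01], [0.21, 2.61], [-1.34, 4.49], [0.05, 2.63], [-2.56, 2.56]. Speed limits (rad/s): [2.57, 2.57, 3.14, 3.14, 3.14, 3.14].

## Interface

Orientations are given as a rotation vector (axis times angle).
In Python, from plant import observe, get_image, sign_off gives the robot as it stands. The module is installed in compiled form; this text tells all that it offers.
- The arm moves only by the tool move_arm, never from a script. Its argument "increments" is a list of rows, each a list of 5 numbers: the opening, from -1 (shut) to 1 (fully open), so that 0 is half open, then the shift along the world's x, y, z in mm, then the turn about the world's z in degrees. A call has exactly 5 rows; each row shifts and turns the pose as measured when the row begins; what a row does not reach is not made up. A row lasts 1/10 s, in which the tool goes at most 50 mm and 8.59 degrees, less where a joint would pass 70% of its speed; a pose out of reach is approached as far as the arm can. A call with a gripper value outside its range is refused whole. The fingers move at their own pace and stop on an object; "grip_force" is the grip in N (left out, the last holds). Time passes only in rows, so rows that do not move let the fingers close, or fill a call up. It gives the time, the measured TCP pose, the force and the opening at its end, in the units of the state.
- observe(): the state, without advancing time (a new reading comes with each control period).
- get_image(name): name is "scene" or "side" or "wrist"; returns a dict with "pixels" (400x640x3 uint8, red, green, blue), "range_z" (400x640 float32, m along the optical axis (not along the pixel's ray), 0 where there is no reading), "fx", "fy", "cx", "cy" (pixels), "rvec" (rotation vector, rad) and "tvec" (3), from world to camera coordinates, as OpenCV has them. Camera axes: x right, y down, z forward; pixel columns grow to the right and rows downward; lengths in m; the calibration is good to about 2 mm. A picture is of the moment at which its call begins.
- sign_off(): hands the job in, once; it reports no verdict.
The state is a dict: "time": time; "qpos": joint angles; "joint_vel": joint speeds; "effort": joint torques, N m; "position": TCP position; "orientation": TCP orientation; "wrist_force": force on the tool from outside, world axes, zero at the start; "wrist_torque": the same for the moment, N m; "gripper_width": finger opening in m.
Only numpy, scipy, OpenCV 4.12 (cv2) and the standard library are available. Lean on these libraries where they do the work, as an engineer would, in place of code of your own. Each camera call takes 0.05 s, during which the arm holds its last target.

## Task

Stand each of the four slim ink dropper bottles upright inside the rim of the drip dish of its own colour, one at a time from light to dark: white first, then yellow, then red, then blue. Never let a bottle tip over, and leave the two squat paint jars where they stand.

Things in the scene. Friction and masses are not known exactly. Their poses are not given: they have to be found in the camera images.
- ink_white_center (a point): white ink dropper bottle, loose, upright: round body 32 mm in diameter and 64 mm high, all white, then a shoulder, a black collar (19 mm wide) and a white rubber bulb (13 mm wide); 92 mm high in all, about 70 g. The point is on its axis, half-way up: 46 mm above its underside (so 46 mm above the table at the start); z points up along the bottle.
- ink_yellow_center (a point): yellow ink dropper bottle, loose, upright: round body 32 mm in diameter and 64 mm high, all yellow, then a shoulder, a black collar (19 mm wide) and a yellow rubber bulb (13 mm wide); 92 mm high in all, about 70 g. The point is on its axis, half-way up: 46 mm above its underside (so 46 mm above the table at the start); z points up along the bottle.
- ink_red_center (a point): red ink dropper bottle, loose, upright: round body 32 mm in diameter and 64 mm high, all red, then a shoulder, a black collar (19 mm wide) and a red rubber bulb (13 mm wide); 92 mm high in all, about 70 g. The point is on its axis, half-way up: 46 mm above its underside (so 46 mm above the table at the start); z points up along the bottle.
- ink_blue_center (a point): blue ink dropper bottle, loose, upright: round body 32 mm in diameter and 64 mm high, all blue, then a shoulder, a black collar (19 mm wide) and a blue rubber bulb (13 mm wide); 92 mm high in all, about 70 g. The point is on its axis, half-way up: 46 mm above its underside (so 46 mm above the table at the start); z points up along the bottle.
- dish_white: white round drip dish, fixed to the table: 70 mm outside diameter, flat floor 62 mm across and 4 mm above the table, rim 4 mm thick and 9 mm above the table. Origin at its centre on the table; z up.
- dish_yellow: yellow round drip dish, fixed to the table: 70 mm outside diameter, flat floor 62 mm across and 4 mm above the table, rim 4 mm thick and 9 mm above the table. Origin at its centre on the table; z up.
- dish_red: red round drip dish, fixed to the table: 70 mm outside diameter, flat floor 62 mm across and 4 mm above the table, rim 4 mm thick and 9 mm above the table. Origin at its centre on the table; z up.
- dish_blue: blue round drip dish, fixed to the table: 70 mm outside diameter, flat floor 62 mm across and 4 mm above the table, rim 4 mm thick and 9 mm above the table. Origin at its centre on the table; z up.
- jar_red_center (a point): squat clear paint jar with a flat red lid that bears a plain white round label (34 mm), loose, to be left alone: 58 mm in diameter, 50 mm high, no dropper. The point is on its axis, half-way up, 25 mm above the table.
- jar_blue_center (a point): squat clear paint jar with a flat blue lid that bears a plain white round label (34 mm), loose, to be left alone: 58 mm in diameter, 50 mm high, no dropper. The point is on its axis, half-way up, 25 mm above the table.
Not all that is in view belongs to the job. Of the things that look like the part that bears ink_yellow_center, take the one that is farthest to the robot's left at the start. Several things look just like the dish_white: the one meant starts nearest to the robot's base.

How it is judged:
By the outcome, as a careful person would: the job done as asked, in the order asked, and still so for the second after the job is handed in, with the robot touching nothing.
It also fails if it takes over 112 s, if anything falls off the work surface, if the arm or the gripper's body presses on something with over 40 N, if the wrist force passes 120 N, or if a joint passes its speed limit or range.

## Working session

There is one attempt and no reset: what is moved stays moved. The work goes in short steps, Python scripts to look and compute and a tool call to move; the robot and the scene stay as the last step left them, time stands still between calls to the robot, and variables do not carry over. Pictures are saved under pics/ and viewed, and the job is handed in when it is done.

Besides the shell and the picture viewer there is one more tool, called after ">>>" as name([rows], argument=value, ...), one row to a line, values as JSON. move_arm: Moves the arm, as the interface text tells. Its arguments: {"type":"object","properties":{"increments":{"type":"array","items":{"type":"array","items":{"type":"number"}}},"grip_force":{"type":"number"}},"required":["increments"]}

```bash
mkdir -p pics
cat > h.py <<'E'
import numpy as np, cv2
from plant import observe, get_image, sign_off
def pts(im):
    z=im["range_z"]; v,u=np.mgrid[0:z.shape[0],0:z.shape[1]]
    P=np.stack([(u-im["cx"])/im["fx"]*z,(v-im["cy"])/im["fy"]*z,z],-1)
    R=cv2.Rodrigues(np.array(im["rvec"],float))[0]
    W=(P-np.array(im["tvec"]).reshape(3))@R
    W[z==0]=np.nan
    return W
E
python3 - <<'E'
from h import *
import pickle
for n in ["scene","side","wrist"]:
    im=get_image(n); pickle.dump(im,open(n+".pkl","wb"))
    cv2.imwrite(f"pics/{n}0.png",im["pixels"][:,:,::-1])
print(observe())
E
```

```text
{'time': 0.15, 'qpos': array([-1.99769221e-02,  3.20166964e-01,  1.56538607e+00,  1.48270574e-05,
        1.25735558e+00, -1.99584841e-02]), 'joint_vel': array([ 0.00041711, -0.00130766, -0.00265992, -0.00107104,  0.00142004,
        0.00016331]), 'effort': array([-9.13009580e-05, -4.15840280e+01, -2.34345907e+01, -1.12702321e-04,
        5.94026569e-03, -2.51738534e-06]), 'position': array([5.74662544e-01, 2.52692304e-05, 2.30667736e-01]), 'orientation': array([-2.22078891e+00, -2.22073779e+00,  1.41578689e-03]), 'wrist_force': array([ 0.66016964, -0.16765778,  0.10386777]), 'wrist_torque': array([ 0.02960959, -0.02889191,  0.00520954]), 'gripper_width': 0.08537235847009157}
```

View pics/scene0.png

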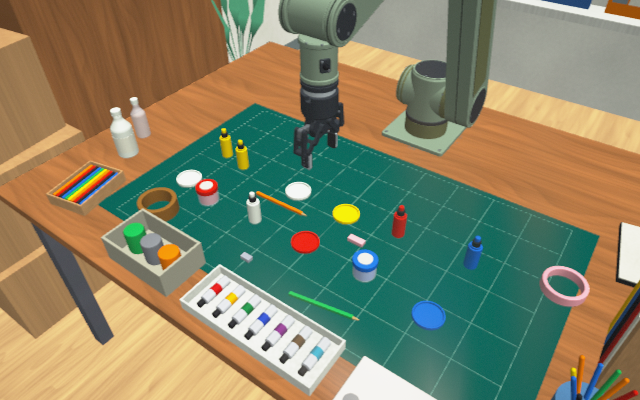

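View pics/side0.png

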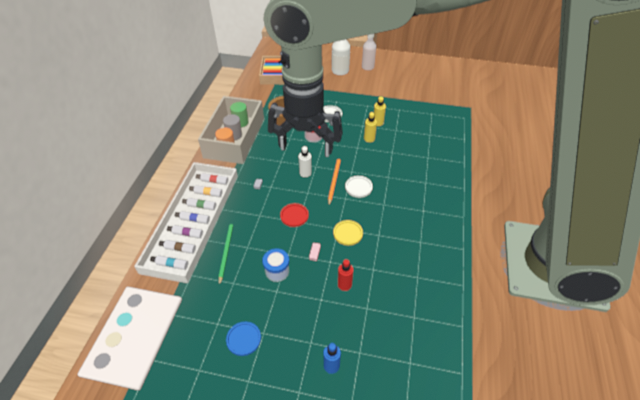

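View pics/wrist0.png

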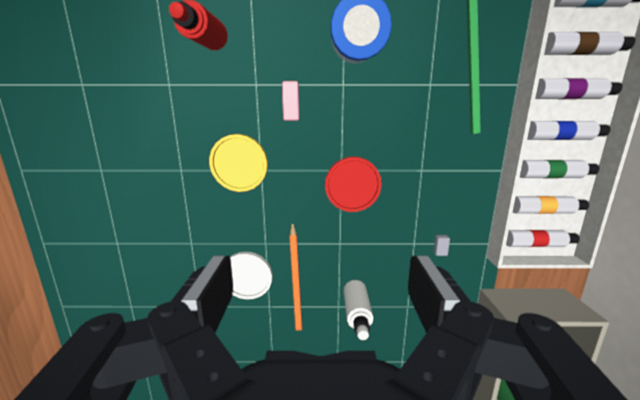

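The three views show two yellow bottles (scene pixels 226,143 and 241,155), white dishes at (189,178) and (298,190), and the white, red and blue bottles at (254,207), (400,221) and (474,252). The coloured dishes are at (346,214), (305,242) and (428,315). The jars are at (207,192) and (365,265). Next I'll turn these into positions.

```bash
cat > loc.py <<'E'
from h import *
def comps(im,mask,zlo,zhi,minpx=25):
    W=pts(im); m=mask&(W[...,2]>zlo)&(W[...,2]<zhi)&(W[...,0]>0.2)&(W[...,0]<1)&(abs(W[...,1])<.6)
    n,l,s,c=cv2.connectedComponentsWithStats(m.astype(np.uint8))
    for i in range(1,n):
        if s[i,4]>=minpx:
            p=W[l==i]; yield c[i].round(),s[i,4],p
def fit(p,r):
    # robust circle centre of known radius from side-wall points
    from scipy.optimize import least_squares
    xy=p[:,:2]; x0=xy.mean(0)
    return least_squares(lambda c:np.hypot(*(xy-c).T)-r,x0,loss='soft_l1',f_scale=.001).x
def masks(im):
    h=cv2.cvtColor(im["pixels"],cv2.COLOR_RGB2HSV).astype(int); H,S,V=h[...,0],h[...,1],h[...,2]
    return dict(white=(S<50)&(V>130),yellow=(abs(H-27)<7)&(S>150)&(V>80),red=((H<6)|(H>174))&(S>150)&(V>60),blue=(abs(H-108)<9)&(S>120)&(V>60))
E
python3 - <<'E'
from loc import *
import pickle
for n in ["scene","side"]:
    im=pickle.load(open(n+".pkl","rb"))
    R=cv2.Rodrigues(np.array(im["rvec"],float))[0]; cam=-R.T@np.array(im["tvec"]).reshape(3)
    print(n,cam.round(3))
    for k,m in masks(im).items():
        for c,a,p in comps(im,m,-.005,.014): print(n,k,"flat",c,a,((p.min(0)+p.max(0))/2).round(4),np.ptp(p,axis=0).round(3))
        for c,a,p in comps(im,m,.014,.12):
            q=p[(p[:,2]>.015)&(p[:,2]<.062)]
            if len(q)<15: continue
            d=(q.mean(0)-cam)[:2]; d/=np.hypot(*d)
            from scipy.optimize import least_squares
            xy=q[:,:2]
            f=least_squares(lambda c:np.hypot(*(xy-c).T)-.016,xy.mean(0)+d*.012,loss='soft_l1',f_scale=.001).x
            print(n,k,"tall",c,a,f.round(4),np.ptp(p,axis=0).round(3),p[:,2].max().round(3))
E
```

```text
scene [1.259 0.49  0.865]
scene white flat [188. 178.] 349 [ 0.6054 -0.4371  0.0064] [0.07  0.083 0.014]
scene white flat [298. 191.] 383 [ 0.4712 -0.1499  0.0055] [0.071 0.08  0.015]
scene white flat [210. 202.] 55 [ 0.6397 -0.3124  0.0076] [0.042 0.03  0.012]
scene white flat [255. 221.] 43 [ 0.6264 -0.1679  0.0073] [0.024 0.03  0.013]
scene white flat [149. 231.] 28 [ 0.8091 -0.3546  0.0076] [0.013 0.02  0.009]
scene white flat [357. 239.] 76 [0.5368 0.0798 0.0076] [0.02  0.047 0.013]
scene white flat [165. 241.] 33 [ 0.8112 -0.2983  0.0073] [0.015 0.032 0.007]
scene white flat [143. 259.] 188 [ 0.8768 -0.2984  0.0078] [0.019 0.134 0.01 ]
scene white flat [246. 257.] 62 [ 0.7335 -0.1027  0.0064] [0.018 0.037 0.015]
scene white flat [185. 278.] 151 [ 0.8594 -0.1702  0.0073] [0.117 0.006 0.013]
scene white flat [265. 328.] 3986 [0.8524 0.0456 0.0059] [0.105 0.329 0.016]
scene white flat [264. 354.] 529 [0.8602 0.0515 0.0062] [0.121 0.34  0.016]
scene white flat [378. 384.] 2068 [0.8484 0.3358 0.0059] [0.11  0.158 0.016]
scene white tall [206. 185.] 77 [ 0.634  -0.3257] [0.034 0.034 
[... 4835 characters left out ...]
9 0.3912] [0.021 0.019 0.004] 0.018
side white tall [100. 363.] 83 [0.8945 0.4215] [0.043 0.026 0.004] 0.018
side yellow flat [348. 232.] 139 [0.475  0.0113 0.0077] [0.065 0.072 0.012]
side yellow tall [374. 121.] 368 [ 0.4677 -0.3605] [0.044 0.099 0.081] 0.096
side red flat [294. 215.] 493 [ 0.6172 -0.0162  0.0061] [0.071 0.072 0.015]
side red tall [345. 277.] 259 [0.458 0.152] [0.03  0.026 0.068] 0.082
side blue flat [243. 338.] 951 [0.6388 0.3194 0.0061] [0.073 0.076 0.015]
side blue flat [331. 371.] 30 [0.4504 0.3485 0.0078] [0.027 0.011 0.012]
side blue tall [276. 262.] 292 [0.6117 0.1564] [0.057 0.059 0.016] 0.055
side blue tall [332. 358.] 360 [0.4514 0.3371] [0.031 0.03  0.081] 0.095
```

Scene and side agree to within about 4 mm:

| Thing | Position (x, y) in m |
|---|---|
| White bottle | (.623, -.171) |
| White dish (nearer one) | (.473, -.151) |
| Yellow bottle (leftmost) | (.471, -.347) |
| Yellow dish | (.474, .009) |
| Red bottle | (.456, .152) |
| Red dish | (.6155, -.018) |
| Blue bottle | (.450, .337) |
| Blue dish | (.637, .319) |

The jaws already open along x, which suits every pick. I'll go to the white bottle first.

>>> move_arm([
  [1,10,-36,-5,0],
  [1,10,-36,-10,0],
  [1,10,-36,-15,0],
  [1,10,-36,-15,0],
  [1,8,-27,-10,0],
], grip_force=30)

```text
time: 0.65
position: [0.6236, -0.1725, 0.1747]
orientation: [-2.213, -2.229, -0.003]
wrist_force: [-0.7, 0.7, 0.1]
gripper_width: 0.0855
```

```bash
cat > w.py <<'E'
import sys
from loc import *
from scipy.optimize import least_squares
def look(tag,keys,cams=("wrist",)):
    print(observe()["position"].round(4))
    for n in cams:
        im=get_image(n); cv2.imwrite(f"pics/{tag}_{n}.png",im["pixels"][:,:,::-1])
        R=cv2.Rodrigues(np.array(im["rvec"],float))[0]; cam=-R.T@np.array(im["tvec"]).reshape(3)
        for k,m in masks(im).items():
            if k not in keys: continue
            for c,a,p in comps(im,m,-.005,.014,150):
                print(n,k,"flat",c,a,((p.min(0)+p.max(0))/2).round(4),np.ptp(p,axis=0).round(3))
            for c,a,p in comps(im,m,.014,.25,40):
                q=p; lo=p[:,2].min()
                q=p[(p[:,2]<lo+.05)]
                d=(q.mean(0)-cam)[:2]; d/=np.hypot(*d); xy=q[:,:2]
                f=least_squares(lambda c:np.hypot(*(xy-c).T)-.016,xy.mean(0)+d*.012,loss='soft_l1',f_scale=.001).x
                e=np.ptp(p,axis=0)
                if max(e[:2])<.07: print(n,k,"tall",c,a,f.round(4),e.round(3),"z",lo.round(3),p[:,2].max().round(3))
                t=p[(p[:,2]>.079)&(p[:,2]<.1)]
                if len(t)>20 and max(e[:2])<.07: print("   bulb",t.mean(0).round(4),len(t))
if __name__=="__main__": look(sys.argv[1],sys.argv[2].split(","),sys.argv[3].split(",") if len(sys.argv)>3 else ("wrist",))
E
python3 w.py w1 white wrist,scene,side | grep -v "0\.8[0-9]* "
```

```text
[ 0.6236 -0.1725  0.1747]
wrist white flat [435. 111.] 423 [ 0.7371 -0.1     0.0078] [0.02  0.024 0.012]
wrist white flat [172. 156.] 3800 [ 0.4695 -0.1482  0.0057] [0.076 0.072 0.012]
wrist white tall [319. 189.] 1070 [ 0.6229 -0.1717] [0.031 0.03  0.079] z 0.015 0.094
   bulb [ 0.6229 -0.1706  0.0907] 234
wrist white tall [204. 277.] 372 [ 0.5778 -0.1779] [0.005 0.002 0.032] z 0.193 0.225
wrist white tall [437. 278.] 380 [ 0.6699 -0.1773] [0.004 0.002 0.031] z 0.195 0.226
wrist white tall [328. 297.] 336 [ 0.6337 -0.3132] [0.042 0.014 0.021] z 0.014 0.035
wrist white tall [191. 304.] 126 [ 0.563  -0.1695] [0.007 0.006 0.009] z 0.225 0.234
wrist white tall [450. 304.] 126 [ 0.6835 -0.171 ] [0.007 0.007 0.009] z 0.225 0.234
wrist white tall [329. 331.] 638 [ 0.6342 -0.3259] [0.032 0.035 0.004] z 0.05 0.053
scene white flat [188. 178.] 350 [ 0.6056 -0.4386  0.0055] [0.069 0.085 0.016]
scene white flat [298. 191.] 382 [ 0.4715 -0.1478  0.0062] [0.069 0.075 0.014]
scene white tall [206. 185.] 77 [ 0.6325 -0.3254] [0.035 0.031 0.007] z 0.048 0.055
scene white tall [205. 199.] 44 [ 0.6431
[... 162 characters left out ...]
[0.6109 0.1482] [0.034 0.033 0.007] z 0.047 0.055
side white flat [334. 114.] 212 [ 0.5971 -0.4344  0.0066] [0.049 0.086 0.014]
side white flat [358. 186.] 507 [ 0.4753 -0.1523  0.0047] [0.074 0.085 0.016]
side white tall [313. 122.] 70 [ 0.6366 -0.3255] [0.031 0.032 0.007] z 0.048 0.055
side white tall [314. 135.] 93 [ 0.6333 -0.312 ] [0.048 0.028 0.022] z 0.014 0.036
side white tall [305. 164.] 215 [ 0.6247 -0.1705] [0.032 0.026 0.064] z 0.014 0.078
side white tall [275. 259.] 172 [0.6146 0.1495] [0.035 0.036 0.009] z 0.047 0.056
side white tall [277. 274.] 105 [0.6096 0.1618] [0.048 0.024 0.022] z 0.014 0.036
side white tall [130. 301.] 87 [0.9085 0.2933] [0.045 0.046 0.003] z 0.014 0.017
```

View pics/w1_wrist.png

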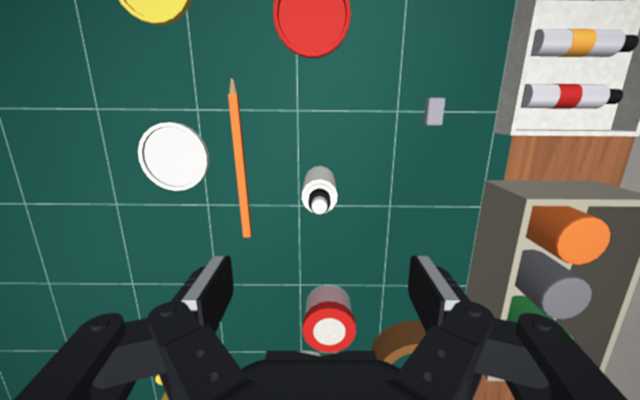

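The wrist view puts the bottle at (319,189), midway between the fingers and at (.623, -.171). The white dish is at (172,156). Descending.

>>> move_arm([
  [1,-1,1,-35,0],
  [1,0,0,-40,0],
  [1,0,0,-40,0],
  [1,0,0,-22,0],
  [1,0,0,-9,0],
])

```text
time: 1.3
position: [0.624, -0.1662, 0.0298]
orientation: [2.208, 2.227, 0.013]
wrist_force: [-0.3, 0.7, -0.1]
gripper_width: 0.0854
```

>>> move_arm([
  [0.2,0,0,0,0],
  [-0.1,0,0,0,0],
  [-0.3,0,0,0,0],
  [-0.6,0,0,0,0],
  [-1,0,0,0,0],
])

```text
time: 1.8
position: [0.6262, -0.1646, 0.0345]
orientation: [2.202, 2.226, 0.018]
wrist_force: [0.8, -0.2, -0.3]
gripper_width: 0.031
```

>>> move_arm([
  [-1,0,0,0,0],
  [-1,0,0,0,0],
  [-1,0,0,0,0],
  [-1,0,0,0,0],
  [-1,0,0,0,0],
])

```text
time: 2.3
position: [0.6266, -0.165, 0.0354]
orientation: [2.202, 2.224, 0.02]
wrist_force: [0.4, -0.1, -1.2]
gripper_width: 0.0313
```

```bash
python3 w.py w2 white wrist,scene,side | grep tall | grep -v "0\.8[0-9]* "; python3 -c "
from h import *
o=observe();print(cv2.Rodrigues(o['orientation'])[0].round(3), o['qpos'].round(3))"
```

```text
wrist white tall [320. 273.] 4455 [ 0.6267 -0.1724] [0.031 0.027 0.069] z 0.014 0.083
wrist white tall [273. 283.] 77 [ 0.5936 -0.1633] [0.004 0.006 0.009] z 0.073 0.082
wrist white tall [368. 283.] 71 [ 0.6583 -0.1635] [0.004 0.006 0.007] z 0.073 0.081
wrist white tall [321. 341.] 858 [ 0.6267 -0.1829] [0.012 0.018 0.027] z 0.085 0.112
scene white tall [250. 149.] 86 [ 0.6342 -0.1469] [0.052 0.051 0.009] z 0.241 0.25
scene white tall [250. 160.] 50 [ 0.6337 -0.1519] [0.036 0.027 0.009] z 0.21 0.219
scene white tall [206. 185.] 77 [ 0.6377 -0.321 ] [0.034 0.032 0.007] z 0.048 0.054
scene white tall [210. 198.] 75 [ 0.6389 -0.3143] [0.041 0.034 0.02 ] z 0.014 0.034
scene white tall [255. 211.] 169 [ 0.6262 -0.1719] [0.037 0.025 0.068] z 0.014 0.082
scene white tall [365. 258.] 136 [0.6105 0.1483] [0.035 0.033 0.008] z 0.047 0.055
side white tall [301. 118.] 57 [ 0.6221 -0.1464] [0.048 0.027 0.015] z 0.209 0.224
side white tall [304. 163.] 233 [ 0.6279 -0.1706] [0.039 0.025 0.084] z 0.014 0.099
side white tall [275. 259.] 173 [0.6148 0.1491] [0.035 0.036 0.008] z 0.047 0.055
side white tall [277. 274.] 108 [0.6098 0.1618] [0.049 0.03  0.022] z 0.015 0.037
[[-0.01   1.     0.017]
 [ 1.     0.01   0.001]
 [ 0.     0.017 -1.   ]] [-0.278  0.592  1.645  0.007  0.888 -0.292]
```

View pics/w2_wrist.png

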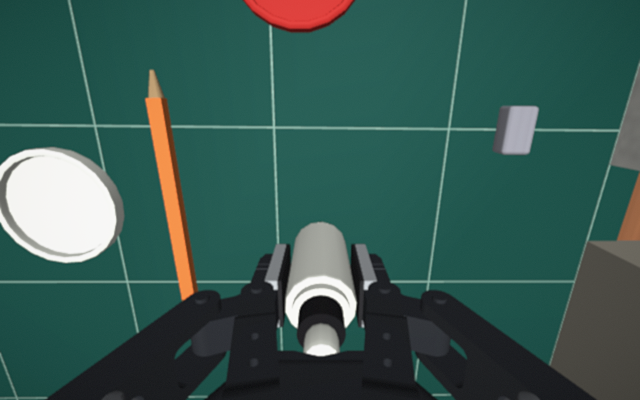

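View pics/w2_scene.png

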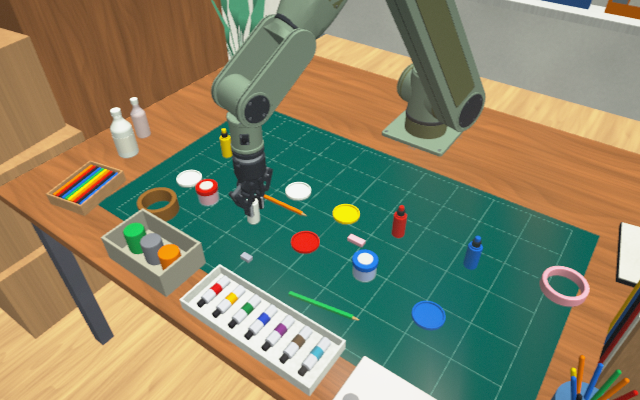

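Tool is 6 mm off in y and 8 mm high, so I'll regrip better centred and lower.

>>> move_arm([
  [0.2,0,0,0,0],
  [0.2,0,0,0,0],
  [0.2,0,-3,-4,0],
  [0.2,0,-3,-4,0],
  [0.2,0,0,0,0],
])

```text
time: 2.95
position: [0.627, -0.1716, 0.0271]
orientation: [2.201, 2.224, 0.02]
wrist_force: [-0.5, -0.0, -0.3]
gripper_width: 0.0512
```

>>> move_arm([
  [0.2,0,0,0,0],
  [0.2,0,0,0,0],
  [0.2,0,0,0,0],
  [0.2,0,0,0,0],
  [0.2,0,0,0,0],
])

```text
time: 3.45
position: [0.627, -0.1717, 0.027]
orientation: [2.201, 2.224, 0.02]
wrist_force: [0.3, 0.2, 0.6]
gripper_width: 0.0508
```

>>> move_arm([
  [-0.1,0,0,0,0],
  [-0.2,0,0,0,0],
  [-0.3,0,0,0,0],
  [-1,0,0,0,0],
  [-1,0,0,0,0],
], grip_force=40)

```text
time: 3.95
position: [0.627, -0.1716, 0.0274]
orientation: [2.201, 2.224, 0.02]
wrist_force: [-0.2, -0.3, 0.4]
gripper_width: 0.0311
```

>>> move_arm([
  [-1,0,0,0,0],
  [-1,0,0,0,0],
  [-1,0,0,5,0],
  [-1,0,0,12,0],
  [-1,0,0,15,0],
])

```text
time: 4.45
position: [0.6252, -0.1711, 0.0585]
orientation: [2.205, 2.227, 0.016]
wrist_force: [-0.2, 0.3, -1.1]
gripper_width: 0.0311
```

```bash
python3 w.py w3 white scene,side | grep tall | grep -v "0\.8[0-9]* "; python3 -c "
from h import *
o=observe();print(cv2.Rodrigues(o['orientation'])[0].round(3), o['gripper_width'])"
```

```text
scene white tall [249. 150.] 49 [ 0.6305 -0.1568] [0.041 0.026 0.009] z 0.233 0.242
scene white tall [206. 185.] 77 [ 0.6295 -0.3266] [0.031 0.03  0.006] z 0.048 0.054
scene white tall [253. 203.] 238 [ 0.624  -0.1715] [0.034 0.028 0.075] z 0.032 0.108
scene white tall [209. 198.] 77 [ 0.6402 -0.3146] [0.042 0.038 0.018] z 0.014 0.032
scene white tall [365. 258.] 135 [0.6102 0.1478] [0.033 0.032 0.007] z 0.048 0.055
side white tall [301. 108.] 57 [ 0.6221 -0.1528] [0.052 0.02  0.013] z 0.236 0.249
side white tall [303. 155.] 307 [ 0.6285 -0.171 ] [0.044 0.027 0.095] z 0.032 0.127
side white tall [190. 202.] 100 [8.781e-01 5.000e-04] [0.043 0.022 0.017] z 0.015 0.031
side white tall [275. 259.] 174 [0.6144 0.15  ] [0.034 0.034 0.009] z 0.047 0.055
side white tall [277. 274.] 106 [0.6099 0.1614] [0.049 0.031 0.022] z 0.014 0.036
[[-0.01   1.     0.019]
 [ 1.     0.01   0.   ]
 [-0.     0.019 -1.   ]] 0.030916113739600844
```

View pics/w3_side.png

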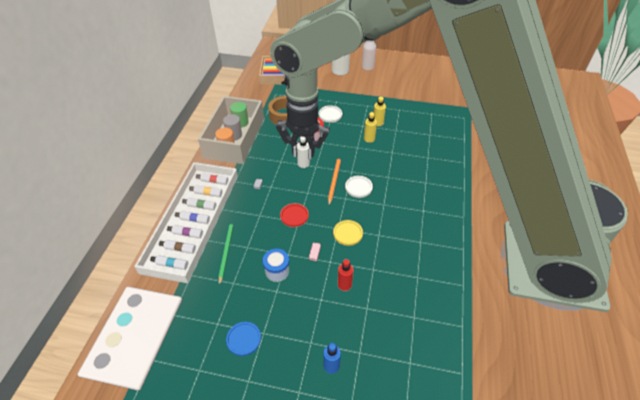

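The bottle is lifted about 31 mm (side pixel 303,155) and looks upright. Carrying it to the dish.

>>> move_arm([
  [-1,-15,2,5,0],
  [-1,-28,4,0,0],
  [-1,-30,4,0,0],
  [-1,-30,4,0,0],
  [-1,-25,3,0,0],
])

```text
time: 5.05
position: [0.4992, -0.1546, 0.0668]
orientation: [2.195, 2.22, 0.026]
wrist_force: [0.9, -0.7, -0.6]
gripper_width: 0.0308
```

>>> move_arm([
  [-1,-15,2,0,0],
  [-1,-7,1,0,0],
  [-1,-2,0,0,0],
  [-1,0,0,0,0],
  [-1,0,0,0,0],
])

```text
time: 5.55
position: [0.4721, -0.1511, 0.0673]
orientation: [2.196, 2.22, 0.026]
wrist_force: [1.0, 0.4, -1.1]
gripper_width: 0.0311
```

```bash
python3 w.py w4 white wrist,scene,side | grep -v "0\.8[0-9]* "; python3 -c "
from h import *
o=observe();print(cv2.Rodrigues(o['orientation'])[0].round(3), o['gripper_width'])"
```

```text
[ 0.4721 -0.1511  0.0673]
wrist white flat [318. 201.] 5482 [ 0.4726 -0.1455  0.0061] [0.073 0.067 0.011]
wrist white tall [316. 265.] 5678 [ 0.4718 -0.1517] [0.039 0.027 0.081] z 0.041 0.121
   bulb [ 0.4683 -0.1387  0.0903] 1601
wrist white tall [365. 265.] 479 [ 0.4934 -0.1558] [0.006 0.006 0.042] z 0.07 0.113
   bulb [ 0.4912 -0.1399  0.0903] 247
wrist white tall [321. 339.] 1157 [ 0.4714 -0.1624] [0.013 0.013 0.022] z 0.122 0.144
scene white flat [189. 178.] 345 [ 0.6055 -0.4377  0.0062] [0.07  0.084 0.015]
scene white flat [298. 191.] 373 [ 0.4711 -0.1506  0.0052] [0.07  0.08  0.015]
scene white tall [297. 172.] 192 [ 0.4706 -0.1513] [0.033 0.027 0.079] z 0.04 0.119
   bulb [ 0.4804 -0.1381  0.0901] 51
scene white tall [206. 185.] 77 [ 0.6332 -0.3214] [0.031 0.033 0.007] z 0.048 0.055
scene white tall [209. 198.] 78 [ 0.6401 -0.3145] [0.041 0.032 0.02 ] z 0.014 0.034
scene white tall [365. 258.] 136 [0.6122 0.1483] [0.033 0.032 0.007] z 0.048 0.054
side white flat [330. 113.] 335 [ 0.6096 -0.4364  0.0056] [0.075 0.092 0.016]
side white flat [358. 187.] 460 [ 0.4751 -0.1492  0.0055] [0.074 0.079 0.016]
side white tall [366. 120.] 56 [ 0.4696 -0.133 ] [0.049 0.015 0.009] z 0.241 0.25
side white tall [313. 122.] 70 [ 0.6388 -0.3267] [0.03  0.034 0.007] z 0.048 0.054
side white tall [314. 135.] 96 [ 0.6331 -0.3118] [0.048 0.031 0.023] z 0.014 0.037
side white tall [360. 167.] 325 [ 0.4736 -0.1507] [0.043 0.028 0.083] z 0.04 0.123
   bulb [ 0.4733 -0.1386  0.0901] 98
side white tall [275. 259.] 173 [0.6151 0.1486] [0.034 0.039 0.009] z 0.046 0.055
side white tall [277. 274.] 101 [0.61   0.1621] [0.049 0.026 0.02 ] z 0.014 0.034
side white tall [ 97. 364.] 49 [0.9049 0.4451] [0.031 0.02  0.005] z 0.014 0.019
[[-0.011  1.     0.025]
 [ 1.     0.011 -0.002]
 [-0.002  0.025 -1.   ]] 0.0310159307388815
```

View pics/w4_scene.png

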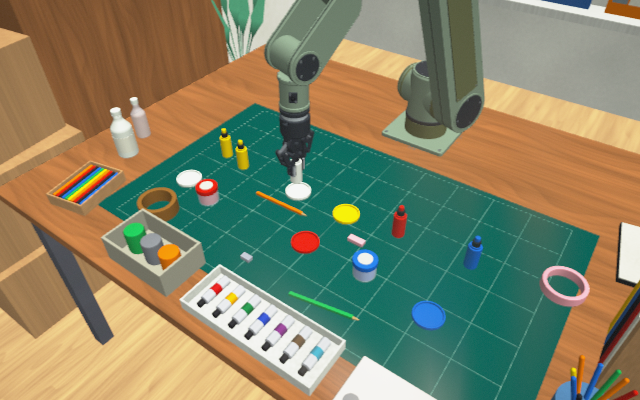

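View pics/w4_wrist.png

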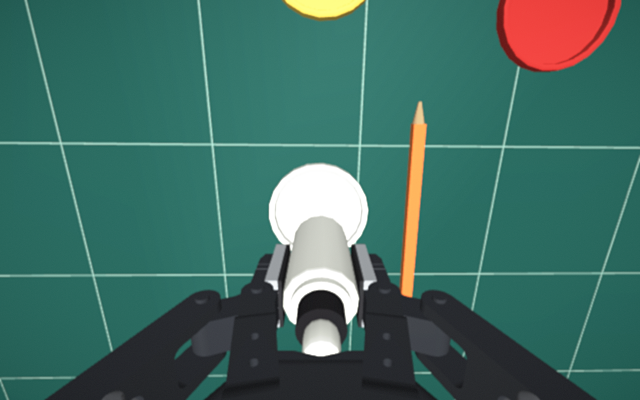

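Bottle and dish agree in x and y in all three cameras (wrist: dish at 318,201). Lowering about 36 mm.

>>> move_arm([
  [-1,0,0,-7,0],
  [-1,0,0,-10,0],
  [-1,0,0,-8,0],
  [-1,0,0,-4,0],
  [-1,0,0,-2,0],
])

```text
time: 6.2
position: [0.4724, -0.151, 0.0326]
orientation: [2.196, 2.221, 0.025]
wrist_force: [0.0, -0.7, -0.4]
gripper_width: 0.031
```

>>> move_arm([
  [-1,0,0,-2,0],
  [-1,0,0,0,0],
  [-1,0,0,0,0],
  [-1,0,0,0,0],
  [-1,0,0,0,0],
])

```text
time: 6.7
position: [0.473, -0.1513, 0.0317]
orientation: [2.195, 2.22, 0.026]
wrist_force: [-0.4, -0.5, -1.1]
gripper_width: 0.0308
```

>>> move_arm([
  [-1,0,0,-1,0],
  [-1,0,0,0,0],
  [-1,0,0,0,0],
  [-0.25,0,0,0,0],
  [-0.2,0,0,0,0],
])

```text
time: 7.2
position: [0.4734, -0.1514, 0.0314]
orientation: [2.195, 2.22, 0.026]
wrist_force: [0.1, 0.6, -0.1]
gripper_width: 0.0341
```

>>> move_arm([
  [-0.1,0,0,0,0],
  [0.1,0,0,0,0],
  [0.4,0,0,0,0],
  [0.7,0,0,0,0],
  [0.7,0,0,0,0],
])

```text
time: 7.7
position: [0.4734, -0.1515, 0.0312]
orientation: [2.195, 2.22, 0.026]
wrist_force: [-0.2, -0.6, -0.1]
gripper_width: 0.0728
```

```bash
python3 w.py w5 white scene,side | grep -v "0\.8[0-9]* "; python3 -c "
from h import *
o=observe();print(o['position'], o['gripper_width'],o['wrist_force'])"
```

```text
[ 0.4734 -0.1515  0.0312]
scene white flat [188. 178.] 348 [ 0.6045 -0.4364  0.0058] [0.069 0.087 0.016]
scene white flat [299. 193.] 260 [ 0.4721 -0.1469  0.0065] [0.072 0.073 0.015]
scene white tall [298. 121.] 80 [ 0.4799 -0.1337] [0.052 0.056 0.014] z 0.236 0.25
scene white tall [297. 132.] 40 [ 0.4788 -0.1386] [0.039 0.027 0.008] z 0.206 0.215
scene white tall [296. 181.] 230 [ 0.473  -0.1519] [0.055 0.026 0.074] z 0.014 0.088
scene white tall [206. 185.] 77 [ 0.6309 -0.3317] [0.032 0.03  0.007] z 0.048 0.055
scene white tall [365. 258.] 136 [0.6122 0.1491] [0.036 0.032 0.009] z 0.046 0.056
side white flat [330. 113.] 336 [ 0.6098 -0.4373  0.005 ] [0.075 0.09  0.017]
side white flat [358. 188.] 374 [ 0.4751 -0.148   0.0058] [0.074 0.079 0.016]
side white tall [313. 122.] 70 [ 0.635  -0.3254] [0.031 0.035 0.007] z 0.047 0.054
side white tall [364. 133.] 47 [ 0.4687 -0.1325] [0.048 0.014 0.013] z 0.206 0.219
side white tall [313. 135.] 94 [ 0.6328 -0.3117] [0.049 0.027 0.022] z 0.014 0.036
side white tall [359. 176.] 238 [ 0.4754 -0.1512] [0.031 0.026 0.072] z 0.015 0.086
side white tall [275. 259.] 173 [0.6145 0.1495] [0.034 0.04  0.008] z 0.047 0.056
side white tall [277. 274.] 107 [0.6099 0.1617] [0.049 0.024 0.02 ] z 0.014 0.035
[ 0.47344568 -0.15143068  0.03123857] 0.07248861467652742 [0.89230416 0.49852513 0.96075853]
```

View pics/w5_scene.png

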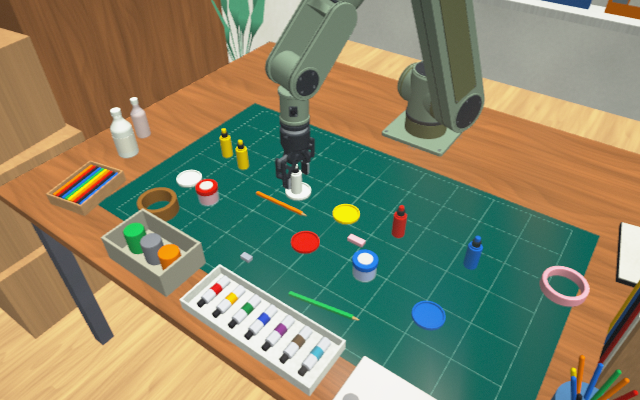

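The white bottle stands in its dish (scene 296,181; centred within about 4 mm). Rising, then over to the left yellow bottle.

>>> move_arm([
  [1,0,0,10,0],
  [1,0,0,25,0],
  [1,0,0,35,0],
  [1,0,0,35,0],
  [1,0,-8,30,0],
])

```text
time: 8.3
position: [0.4695, -0.1577, 0.169]
orientation: [2.201, 2.228, 0.019]
wrist_force: [0.3, -1.4, 0.3]
gripper_width: 0.0858
```

>>> move_arm([
  [1,0,-30,5,0],
  [1,0,-40,0,0],
  [1,0,-40,0,0],
  [1,0,-40,0,0],
  [1,0,-25,0,0],
])

```text
time: 8.8
position: [0.4721, -0.3373, 0.1859]
orientation: [2.182, 2.222, 0.029]
wrist_force: [0.8, 0.7, -0.3]
gripper_width: 0.0854
```

>>> move_arm([
  [1,0,-8,0,0],
  [1,0,0,0,0],
  [1,0,0,0,0],
  [1,0,0,0,0],
  [1,0,0,0,0],
])

```text
time: 9.3
position: [0.4715, -0.3447, 0.1873]
orientation: [2.184, 2.22, 0.031]
wrist_force: [0.8, 0.2, 0.7]
gripper_width: 0.0855
```

```bash
python3 w.py y1 yellow wrist,scene,side | grep -v "0\.8[0-9]* "; python3 -c "
from h import *
o=observe();print(cv2.Rodrigues(o['orientation'])[0].round(3))"
```

```text
[ 0.4715 -0.3447  0.1873]
wrist yellow tall [315. 176.] 316 [ 0.4725 -0.3478] [0.028 0.011 0.051] z 0.014 0.065
wrist yellow tall [316. 193.] 44 [ 0.4743 -0.3551] [0.018 0.015 0.014] z 0.068 0.081
wrist yellow tall [317. 201.] 54 [ 0.4744 -0.3583] [0.012 0.015 0.013] z 0.08 0.093
   bulb [ 0.4719 -0.3445  0.089 ] 54
wrist yellow tall [301. 249.] 574 [ 0.4567 -0.4258] [0.03  0.013 0.051] z 0.014 0.065
wrist yellow tall [301. 271.] 42 [ 0.456  -0.4338] [0.019 0.01  0.013] z 0.068 0.081
wrist yellow tall [299. 280.] 69 [ 0.4563 -0.436 ] [0.013 0.012 0.012] z 0.08 0.092
   bulb [ 0.4569 -0.4209  0.0886] 69
scene yellow flat [346. 213.] 439 [0.474 0.008 0.006] [0.072 0.075 0.013]
scene yellow tall [226. 144.] 181 [ 0.4545 -0.4253] [0.029 0.031 0.059] z 0.014 0.073
scene yellow tall [242. 156.] 187 [ 0.47   -0.3475] [0.03  0.033 0.06 ] z 0.014 0.074
scene yellow tall [573. 372.] 48 [0.7094 0.576 ] [0.01  0.011 0.016] z 0.166 0.182
[[-0.016  0.999  0.033]
 [ 1.     0.016 -0.005]
 [-0.006  0.033 -0.999]]
```

View pics/y1_wrist.png

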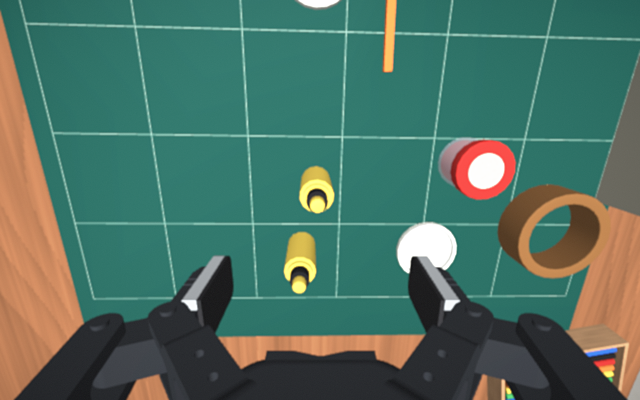

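The wrist view shows both yellow bottles. The one meant is at (316,190), at y = -.347, and its neighbour at (300,260) is at y = -.426. Descending around the first with the jaws along x.

>>> move_arm([
  [1,0,-1,-12,0],
  [1,0,-2,-22,0],
  [1,0,0,-25,0],
  [1,0,0,-25,0],
  [1,0,0,-25,0],
])

```text
time: 9.95
position: [0.4734, -0.3485, 0.0762]
orientation: [2.176, 2.215, 0.032]
wrist_force: [0.0, 0.5, -0.4]
gripper_width: 0.0856
```

>>> move_arm([
  [1,0,0,-20,0],
  [1,0,0,-12,0],
  [1,0,0,-7,0],
  [1,0,0,-4,0],
  [1,0,0,0,0],
])

```text
time: 10.45
position: [0.4707, -0.3462, 0.0257]
orientation: [2.183, 2.222, 0.031]
wrist_force: [-0.4, -0.2, -0.5]
gripper_width: 0.0853
```

>>> move_arm([
  [0.5,0,0,0,0],
  [0.2,0,0,0,0],
  [0.2,0,0,0,0],
  [0.2,0,0,0,0],
  [0.2,0,0,0,0],
])

```text
time: 10.95
position: [0.4726, -0.3476, 0.0288]
orientation: [2.178, 2.218, 0.032]
wrist_force: [-1.4, 0.6, 0.4]
gripper_width: 0.0513
```

```bash
python3 w.py y2 yellow wrist,scene | grep -v "0\.8[0-9]* "; python3 -c "
from h import *
o=observe();print(cv2.Rodrigues(o['orientation'])[0].round(3))"
```

```text
[ 0.4726 -0.3476  0.0288]
wrist yellow flat [316. 221.] 243 [ 0.4713 -0.3368  0.0092] [0.028 0.011 0.01 ]
wrist yellow flat [285. 331.] 299 [ 0.4514 -0.4145  0.0084] [0.019 0.011 0.011]
wrist yellow tall [319. 250.] 2698 [ 0.4724 -0.348 ] [0.03  0.013 0.051] z 0.014 0.065
wrist yellow tall [321. 282.] 242 [ 0.4728 -0.3517] [0.023 0.01  0.006] z 0.064 0.07
wrist yellow tall [324. 300.] 121 [ 0.4735 -0.3562] [0.019 0.013 0.013] z 0.068 0.082
scene yellow flat [346. 213.] 441 [0.4722 0.0089 0.0057] [0.071 0.074 0.014]
scene yellow tall [243. 156.] 168 [ 0.4709 -0.3478] [0.047 0.019 0.067] z 0.014 0.081
scene yellow tall [573. 372.] 48 [0.7091 0.5773] [0.007 0.011 0.017] z 0.165 0.182
[[-0.018  0.999  0.038]
 [ 1.     0.018 -0.009]
 [-0.009  0.038 -0.999]]
```

View pics/y2_wrist.png

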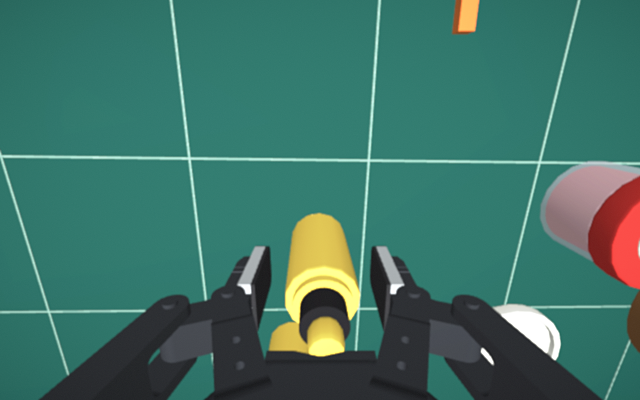

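The bottle is centred between the pads (319,250). Closing and lifting; it must clear the 96 mm white bottle on the way.

>>> move_arm([
  [-0.1,0,0,0,0],
  [-0.2,0,0,0,0],
  [-0.3,0,0,0,0],
  [-1,0,0,0,0],
  [-1,0,0,0,0],
])

```text
time: 11.55
position: [0.4722, -0.3475, 0.0291]
orientation: [2.178, 2.218, 0.031]
wrist_force: [-0.2, 0.3, 1.6]
gripper_width: 0.0313
```

>>> move_arm([
  [-1,0,0,0,0],
  [-1,0,0,0,0],
  [-1,0,0,6,0],
  [-1,0,0,14,0],
  [-1,0,0,20,0],
])

```text
time: 12.05
position: [0.4704, -0.346, 0.0673]
orientation: [2.183, 2.223, 0.03]
wrist_force: [-0.1, -0.1, -0.5]
gripper_width: 0.0311
```

>>> move_arm([
  [-1,0,0,25,0],
  [-1,0,0,25,0],
  [-1,0,0,22,0],
  [-1,0,0,14,0],
  [-1,0,0,6,0],
])

```text
time: 12.55
position: [0.4708, -0.3459, 0.1653]
orientation: [2.182, 2.221, 0.032]
wrist_force: [0.2, -0.3, -0.0]
gripper_width: 0.0311
```

```bash
python3 w.py y3 yellow wrist,scene,side | grep -v "0\.8[0-9]* "; python3 -c "
from h import *
o=observe();print(cv2.Rodrigues(o['orientation'])[0].round(3),o['gripper_width'])"
```

```text
[ 0.4708 -0.3459  0.1653]
wrist yellow tall [319. 249.] 3116 [ 0.4706 -0.3464] [0.032 0.028 0.062] z 0.14 0.202
wrist yellow tall [320. 282.] 264 [ 0.4702 -0.3502] [0.023 0.009 0.005] z 0.201 0.206
wrist yellow tall [323. 300.] 127 [ 0.4704 -0.3548] [0.021 0.016 0.013] z 0.204 0.218
wrist yellow tall [322. 331.] 726 [ 0.4701 -0.3568] [0.012 0.016 0.023] z 0.218 0.241
scene yellow flat [346. 213.] 441 [0.4731 0.0079 0.0057] [0.072 0.077 0.015]
scene yellow tall [239. 117.] 207 [ 0.4691 -0.3462] [0.035 0.03  0.076] z 0.137 0.212
scene yellow tall [226. 145.] 182 [ 0.4542 -0.4252] [0.027 0.035 0.059] z 0.014 0.074
scene yellow tall [573. 372.] 48 [0.7089 0.5783] [0.008 0.011 0.017] z 0.165 0.182
[[-0.018  0.999  0.032]
 [ 1.     0.018 -0.004]
 [-0.004  0.032 -0.999]] 0.0309675710544392
```

View pics/y3_scene.png

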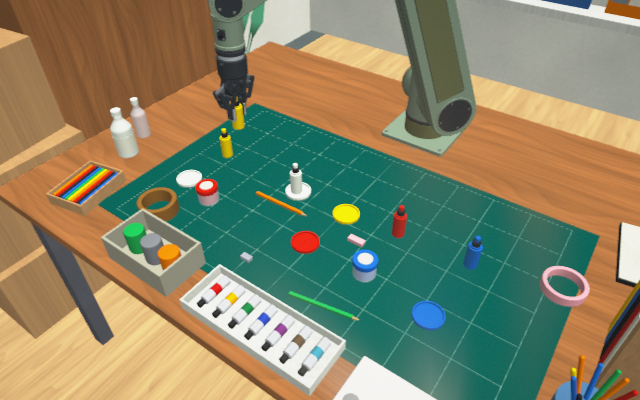

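Held at (239,117) in the scene, underside about 136 mm up. Carrying it to the yellow dish.

>>> move_arm([
  [-1,0,12,0,0],
  [-1,0,22,0,0],
  [-1,1,28,0,0],
  [-1,0,30,0,0],
  [-1,0,30,0,0],
])

```text
time: 13.2
position: [0.4677, -0.2183, 0.157]
orientation: [2.198, 2.224, 0.028]
wrist_force: [0.2, 0.2, -1.5]
gripper_width: 0.0313
```

>>> move_arm([
  [-1,0,30,0,0],
  [-1,1,30,0,0],
  [-1,0,30,0,0],
  [-1,0,30,0,0],
  [-1,0,30,0,0],
])

```text
time: 13.7
position: [0.4625, -0.0575, 0.1514]
orientation: [2.208, 2.233, 0.021]
wrist_force: [-0.5, -0.9, -1.2]
gripper_width: 0.0312
```

>>> move_arm([
  [-1,0,28,0,0],
  [-1,0,20,0,0],
  [-1,0,12,0,0],
  [-1,0,6,0,0],
  [-1,0,0,0,0],
])

```text
time: 14.2
position: [0.4557, 0.0176, 0.1465]
orientation: [-2.195, -2.235, -0.01]
wrist_force: [-0.9, 0.3, -1.6]
gripper_width: 0.031
```

>>> move_arm([
  [-1,5,-3,-5,0],
  [-1,7,-4,-15,0],
  [-1,5,-2,-20,0],
  [-1,1,0,-15,0],
  [-1,0,0,-8,0],
])

```text
time: 14.7
position: [0.476, 0.0048, 0.0807]
orientation: [-2.201, -2.234, -0.012]
wrist_force: [-0.5, -1.1, -0.9]
gripper_width: 0.0312
```

>>> move_arm([
  [-1,0,0,0,0],
  [-1,0,0,0,0],
  [-1,0,0,0,0],
  [-1,0,0,0,0],
  [-1,0,0,0,0],
])

```text
time: 15.2
position: [0.4765, 0.0033, 0.081]
orientation: [-2.203, -2.231, -0.012]
wrist_force: [-0.1, -0.6, -0.3]
gripper_width: 0.0314
```

```bash
python3 w.py y4 yellow wrist,scene,side | grep -v "0\.8[0-9]* "; python3 -c "
from h import *
o=observe();print(cv2.Rodrigues(o['orientation'])[0].round(3),o['gripper_width'])"
```

```text
[0.4765 0.0033 0.081 ]
wrist yellow tall [319. 249.] 3182 [0.4764 0.0027] [0.032 0.028 0.063] z 0.055 0.118
   bulb [0.4756 0.0159 0.0903] 1052
wrist yellow tall [320. 282.] 295 [ 0.4771 -0.0016] [0.024 0.01  0.005] z 0.117 0.122
wrist yellow tall [323. 300.] 140 [ 0.4773 -0.0061] [0.02  0.016 0.014] z 0.12 0.134
wrist yellow tall [322. 331.] 716 [ 0.478  -0.0085] [0.012 0.006 0.012] z 0.134 0.145
scene yellow flat [346. 213.] 445 [0.4711 0.0073 0.0056] [0.077 0.077 0.017]
scene yellow tall [226. 144.] 180 [ 0.4547 -0.4251] [0.029 0.033 0.059] z 0.014 0.073
scene yellow tall [346. 192.] 178 [0.4742 0.0034] [0.036 0.024 0.076] z 0.053 0.129
   bulb [0.4813 0.0168 0.0895] 39
scene yellow tall [573. 372.] 47 [0.709  0.5781] [0.008 0.011 0.017] z 0.164 0.181
side yellow tall [348. 210.] 302 [0.4774 0.0038] [0.032 0.026 0.09 ] z 0.051 0.141
   bulb [0.478  0.0167 0.09  ] 76
[[-0.013  1.     0.001]
 [ 1.     0.013  0.009]
 [ 0.009  0.001 -1.   ]] 0.0310207978381667
```

View pics/y4_scene.png

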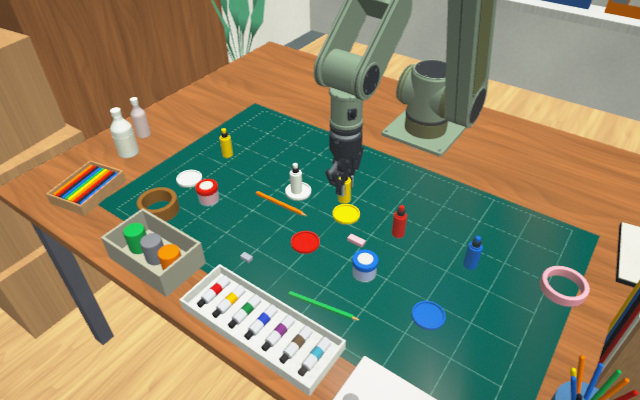

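The bottle is above the dish (346,192 over 346,213). I'll correct by (-2, +4) mm and lower about 47 mm.

>>> move_arm([
  [-1,-1,2,-8,0],
  [-1,-1,2,-13,0],
  [-1,0,0,-11,0],
  [-1,0,0,-7,0],
  [-1,0,0,-4,0],
])

```text
time: 15.85
position: [0.4742, 0.0082, 0.0357]
orientation: [-2.204, -2.233, -0.013]
wrist_force: [-0.4, 0.4, -0.9]
gripper_width: 0.0312
```

>>> move_arm([
  [-1,0,0,-1,0],
  [-1,0,0,0,0],
  [-1,0,0,0,0],
  [-1,0,0,0,0],
  [-1,0,0,0,0],
])

```text
time: 16.35
position: [0.4747, 0.0082, 0.0348]
orientation: [-2.204, -2.233, -0.014]
wrist_force: [0.2, -0.8, -0.0]
gripper_width: 0.0314
```

>>> move_arm([
  [-1,0,0,-1,0],
  [-1,0,0,-1,0],
  [-1,0,0,0,0],
  [-1,0,0,0,0],
  [-1,0,0,0,0],
])

```text
time: 16.85
position: [0.4751, 0.0082, 0.0332]
orientation: [-2.205, -2.234, -0.016]
wrist_force: [-0.6, -0.6, -0.8]
gripper_width: 0.0313
```

>>> move_arm([
  [-1,0,0,0,0],
  [-0.25,0,0,0,0],
  [-0.2,0,0,0,0],
  [-0.1,0,0,0,0],
  [0.2,0,0,0,0],
])

```text
time: 17.35
position: [0.4752, 0.0082, 0.0333]
orientation: [-2.205, -2.234, -0.016]
wrist_force: [-0.5, 0.5, -0.4]
gripper_width: 0.051
```

>>> move_arm([
  [0.5,0,0,0,0],
  [0.8,0,0,0,0],
  [0.8,0,0,0,0],
  [0.8,0,0,0,0],
  [0.8,0,0,0,0],
])

```text
time: 17.85
position: [0.4753, 0.0082, 0.0334]
orientation: [-2.205, -2.234, -0.016]
wrist_force: [0.0, -1.0, 0.2]
gripper_width: 0.0765
```

```bash
python3 w.py y5 yellow,red wrist,scene,side | grep -v "0\.8[0-9]* "
```

```text
[0.4753 0.0082 0.0334]
wrist yellow flat [273. 247.] 176 [0.4487 0.0051 0.0075] [0.012 0.04  0.007]
wrist yellow flat [318. 219.] 152 [0.4738 0.0176 0.0094] [0.029 0.014 0.009]
wrist yellow tall [320. 247.] 2762 [0.4753 0.008 ] [0.031 0.014 0.055] z 0.014 0.069
wrist yellow tall [320. 279.] 273 [0.4753 0.0043] [0.024 0.009 0.006] z 0.068 0.074
wrist yellow tall [321. 297.] 137 [ 4.754e-01 -2.000e-04] [0.021 0.02  0.016] z 0.069 0.085
   bulb [0.4784 0.0115 0.0819] 25
wrist yellow tall [320. 326.] 702 [ 0.4756 -0.0023] [0.012 0.008 0.012] z 0.085 0.097
   bulb [0.4751 0.0132 0.0923] 702
wrist red flat [539. 271.] 8488 [ 0.6188 -0.0196  0.0062] [0.079 0.075 0.011]
wrist red tall [520. 310.] 60 [0.5398 0.0047] [0.012 0.002 0.008] z 0.09 0.098
   bulb [0.5413 0.0203 0.0926] 60
scene yellow flat [347. 216.] 266 [0.4731 0.0136 0.0061] [0.072 0.064 0.014]
scene yellow tall [226. 144.] 180 [ 0.4541 -0.4251] [0.03  0.032 0.059] z 0.015 0.074
scene yellow tall [347. 205.] 208 [0.4727 0.0087] [0.055 0.023 0.081] z 0.014 0.095
scene yellow tall [573. 372.] 47 [0.7089 0.5777] [0.007 0.011 0.015] z 0.166 0.181
scene red flat [305. 242.] 509 [ 0.6149 -0.0177  0.0066] [0.07  0.074 0.013]
scene red tall [207. 188.] 199 [ 0.6382 -0.3178] [0.058 0.059 0.017] z 0.036 0.053
scene red tall [399. 223.] 232 [0.4549 0.1516] [0.026 0.03  0.06 ] z 0.014 0.074
side yellow tall [348. 224.] 258 [0.4767 0.0088] [0.031 0.027 0.072] z 0.014 0.086
side red flat [294. 215.] 493 [ 0.617  -0.015   0.0063] [0.071 0.075 0.013]
side red tall [313. 125.] 128 [ 0.6344 -0.3145] [0.056 0.061 0.017] z 0.04 0.056
side red tall [345. 277.] 255 [0.4583 0.1519] [0.029 0.023 0.068] z 0.014 0.082
```

View pics/y5_side.png

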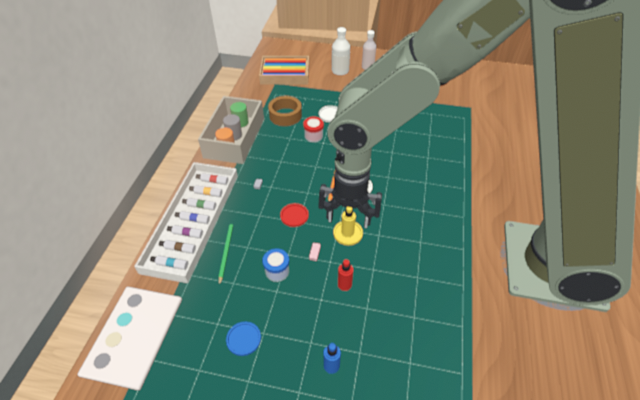

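The yellow bottle stands in its dish (side 348,224). Next is red at (.4565, .152).

>>> move_arm([
  [1,0,0,10,0],
  [1,0,0,22,0],
  [1,0,0,30,0],
  [1,0,0,30,0],
  [1,0,0,25,0],
])

```text
time: 18.5
position: [0.4719, 0.0082, 0.1534]
orientation: [-2.201, -2.229, -0.007]
wrist_force: [-0.3, 0.1, -0.6]
gripper_width: 0.0854
```

>>> move_arm([
  [1,-2,10,12,0],
  [1,-4,25,5,0],
  [1,-4,30,0,0],
  [1,-4,30,0,0],
  [1,-3,25,0,0],
])

```text
time: 19.0
position: [0.4576, 0.1294, 0.1806]
orientation: [2.213, 2.227, 0.025]
wrist_force: [1.0, 0.7, -0.4]
gripper_width: 0.0853
```

>>> move_arm([
  [1,-1,14,0,0],
  [1,0,6,0,0],
  [1,0,0,0,0],
  [1,0,0,0,0],
  [1,0,0,0,0],
])

```text
time: 19.5
position: [0.4559, 0.1517, 0.1832]
orientation: [2.207, 2.23, 0.029]
wrist_force: [0.5, -0.5, 0.2]
gripper_width: 0.0854
```

```bash
python3 w.py r1 red,yellow wrist,scene,side | grep -v "0\.8[0-9]* "; python3 -c "
from h import *
o=observe();print(cv2.Rodrigues(o['orientation'])[0].round(3))"
```

```text
[0.4559 0.1517 0.1832]
wrist yellow tall [333. 305.] 831 [0.4753 0.0083] [0.031 0.02  0.055] z 0.014 0.069
wrist yellow tall [335. 324.] 48 [0.4754 0.0045] [0.021 0.008 0.005] z 0.069 0.074
wrist yellow tall [336. 332.] 45 [0.4763 0.0006] [0.02  0.017 0.013] z 0.072 0.085
wrist yellow tall [337. 344.] 92 [ 0.4767 -0.0018] [0.012 0.007 0.009] z 0.087 0.096
   bulb [0.4745 0.0135 0.0923] 92
wrist red tall [319. 190.] 994 [0.457  0.1512] [0.031 0.03  0.08 ] z 0.014 0.094
   bulb [0.4571 0.1525 0.0904] 231
scene yellow flat [346. 215.] 314 [0.4734 0.0071 0.0062] [0.071 0.076 0.014]
scene yellow tall [226. 144.] 181 [ 0.4541 -0.4261] [0.029 0.032 0.057] z 0.015 0.071
scene yellow tall [346. 204.] 245 [0.4731 0.0084] [0.029 0.031 0.063] z 0.015 0.078
scene yellow tall [573. 372.] 48 [0.7089 0.5776] [0.008 0.012 0.019] z 0.164 0.183
scene red flat [305. 242.] 510 [ 0.6151 -0.0176  0.0056] [0.07  0.073 0.017]
scene red tall [207. 188.] 197 [ 0.6389 -0.3178] [0.059 0.057 0.016] z 0.037 0.053
scene red tall [399. 224.] 235 [0.4545 0.1517] [0.028 0.031 0.06 ] z 0.014 0.074
side yellow tall [348. 225.] 252 [0.4766 0.009 ] [0.031 0.023 0.065] z 0.014 0.079
side red flat [294. 215.] 495 [ 0.6176 -0.0167  0.0062] [0.071 0.074 0.013]
side red tall [313. 125.] 127 [ 0.6345 -0.3142] [0.056 0.065 0.014] z 0.04 0.054
side red tall [345. 277.] 253 [0.4582 0.1517] [0.03  0.023 0.064] z 0.015 0.079
[[-0.01   1.     0.016]
 [ 1.     0.01   0.011]
 [ 0.01   0.016 -1.   ]]
```

View pics/r1_wrist.png

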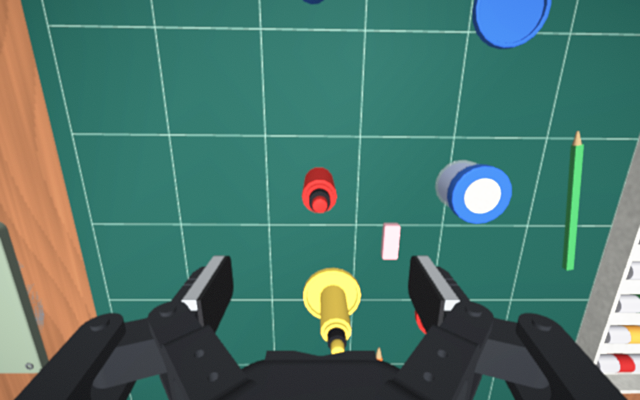

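The red bottle is at (319,190) in the wrist view, centred under the tool, and yellow still stands at (335,315). Descending 156 mm.

>>> move_arm([
  [1,0,0,-12,0],
  [1,0,0,-22,0],
  [1,0,0,-25,0],
  [1,0,0,-25,0],
  [1,0,0,-25,0],
])

```text
time: 20.15
position: [0.458, 0.1506, 0.0712]
orientation: [2.208, 2.224, 0.04]
wrist_force: [0.1, -0.0, -0.3]
gripper_width: 0.0853
```

>>> move_arm([
  [1,0,0,-20,0],
  [1,0,0,-12,0],
  [1,0,0,-7,0],
  [1,0,0,0,0],
  [0.6,0,0,0,0],
])

```text
time: 20.65
position: [0.4537, 0.1483, 0.0244]
orientation: [2.213, 2.226, 0.024]
wrist_force: [0.1, -0.5, 0.3]
gripper_width: 0.0732
```

>>> move_arm([
  [0.3,0,0,0,0],
  [0.2,0,0,0,0],
  [0.2,0,0,0,0],
  [0.2,0,0,0,0],
  [0.2,0,0,0,0],
])

```text
time: 21.15
position: [0.4554, 0.1488, 0.0268]
orientation: [2.212, 2.224, 0.031]
wrist_force: [0.1, -0.1, 0.1]
gripper_width: 0.0512
```

```bash
python3 w.py r2 red wrist | grep -v "0\.8[0-9]* "
```

```text
[0.4554 0.1488 0.0268]
wrist red flat [320. 218.] 231 [0.4567 0.1632 0.0092] [0.027 0.009 0.01 ]
wrist red tall [323. 263.] 4662 [0.457  0.1511] [0.031 0.027 0.067] z 0.014 0.081
wrist red tall [327. 334.] 1436 [0.4588 0.1398] [0.013 0.014 0.022] z 0.081 0.103
   bulb [0.4567 0.1547 0.0903] 1398
```

View pics/r2_wrist.png

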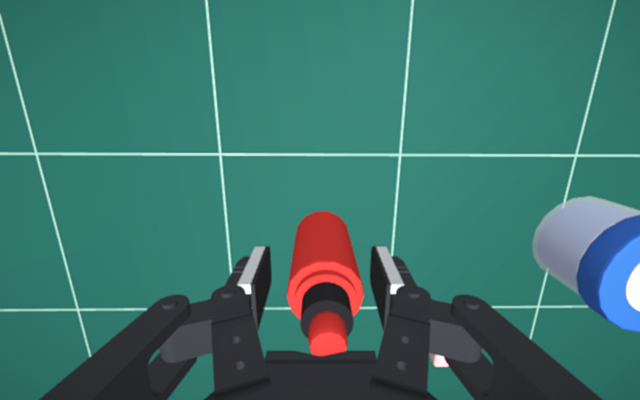

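Nearly centred (323,263). I'll shift (+2, +2) mm, close and lift.

>>> move_arm([
  [0.2,2,2,0,0],
  [0,0,0,0,0],
  [-0.15,0,0,0,0],
  [-0.3,0,0,0,0],
  [-1,0,0,0,0],
])

```text
time: 21.7
position: [0.4575, 0.151, 0.0272]
orientation: [2.212, 2.224, 0.031]
wrist_force: [-0.4, -0.6, 0.0]
gripper_width: 0.0315
```

>>> move_arm([
  [-1,0,0,0,0],
  [-1,0,0,0,0],
  [-1,0,0,0,0],
  [-1,0,0,6,0],
  [-1,0,0,14,0],
])

```text
time: 22.2
position: [0.456, 0.1505, 0.0462]
orientation: [2.213, 2.226, 0.025]
wrist_force: [-0.1, -0.4, -0.5]
gripper_width: 0.0314
```

>>> move_arm([
  [-1,0,0,20,0],
  [-1,0,0,25,0],
  [-1,0,0,25,0],
  [-1,0,0,20,0],
  [-1,0,0,10,0],
])

```text
time: 22.7
position: [0.4549, 0.15, 0.1507]
orientation: [2.214, 2.226, 0.022]
wrist_force: [-0.5, 0.7, -0.6]
gripper_width: 0.0309
```

```bash
python3 w.py r3 red wrist,scene,side | grep -v "0\.8[0-9]* "; python3 -c "
from h import *
o=observe();print(cv2.Rodrigues(o['orientation'])[0].round(3),o['gripper_width'])"
```

```text
[0.4549 0.15   0.1507]
wrist red tall [320. 265.] 5027 [0.4549 0.1501] [0.032 0.027 0.078] z 0.127 0.205
wrist red tall [321. 337.] 1259 [0.4553 0.1393] [0.013 0.015 0.022] z 0.205 0.227
scene red flat [305. 242.] 511 [ 0.6155 -0.0193  0.0068] [0.069 0.075 0.014]
scene red tall [406. 188.] 171 [0.4539 0.1504] [0.029 0.028 0.073] z 0.127 0.2
scene red tall [207. 188.] 199 [ 0.6387 -0.3173] [0.057 0.058 0.017] z 0.038 0.055
side red flat [294. 215.] 493 [ 0.6175 -0.0157  0.0064] [0.071 0.072 0.013]
side red tall [313. 125.] 127 [ 0.6348 -0.3138] [0.056 0.062 0.014] z 0.041 0.055
[[-0.006  1.     0.009]
 [ 1.     0.006  0.008]
 [ 0.008  0.009 -1.   ]] 0.03127530506143235
```

View pics/r3_scene.png

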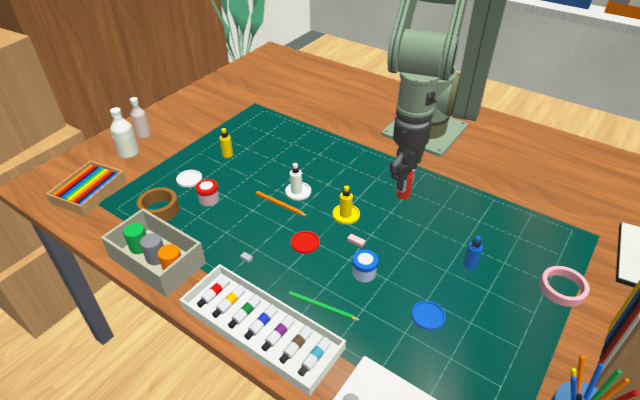

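Red is held at (406,188). Carrying it (+161, -167) mm to the red dish.

>>> move_arm([
  [-1,8,-8,0,0],
  [-1,17,-18,0,0],
  [-1,20,-21,0,0],
  [-1,20,-21,0,0],
  [-1,20,-21,0,0],
])

```text
time: 23.35
position: [0.5377, 0.0571, 0.1424]
orientation: [-2.204, -2.229, -0.002]
wrist_force: [-0.0, -0.4, -0.5]
gripper_width: 0.0311
```

>>> move_arm([
  [-1,20,-21,0,0],
  [-1,20,-21,0,0],
  [-1,17,-18,0,0],
  [-1,12,-12,0,0],
  [-1,6,-6,0,0],
])

```text
time: 23.85
position: [0.6156, -0.0308, 0.133]
orientation: [-2.203, -2.219, 0.013]
wrist_force: [0.1, 0.2, -0.5]
gripper_width: 0.0311
```

>>> move_arm([
  [-1,0,0,-6,0],
  [-1,0,0,-15,0],
  [-1,0,0,-20,0],
  [-1,0,0,-15,0],
  [-1,0,0,-6,0],
])

```text
time: 24.35
position: [0.6124, -0.0306, 0.0643]
orientation: [-2.199, -2.214, 0.02]
wrist_force: [-1.1, 0.2, -0.7]
gripper_width: 0.0312
```

>>> move_arm([
  [-1,0,0,0,0],
  [-1,0,0,0,0],
  [-1,0,0,0,0],
  [-1,0,0,0,0],
  [-1,0,0,0,0],
])

```text
time: 24.85
position: [0.6117, -0.0293, 0.0648]
orientation: [-2.197, -2.216, 0.02]
wrist_force: [-0.7, -0.8, -0.9]
gripper_width: 0.0313
```

```bash
python3 w.py r4 red wrist,scene,side | grep -v "0\.8[0-9]* "; python3 -c "
from h import *
o=observe();print(cv2.Rodrigues(o['orientation'])[0].round(3),o['gripper_width'])"
```

```text
[ 0.6117 -0.0293  0.0648]
wrist red flat [328. 194.] 6086 [ 0.6143 -0.0164  0.0066] [0.07  0.068 0.01 ]
wrist red tall [320. 264.] 5131 [ 0.6119 -0.0293] [0.033 0.027 0.079] z 0.04 0.119
   bulb [ 0.6122 -0.0161  0.0905] 1391
wrist red tall [321. 337.] 1272 [ 0.6143 -0.0399] [0.013 0.015 0.023] z 0.119 0.142
scene red flat [305. 242.] 486 [ 0.6139 -0.0185  0.0061] [0.07  0.075 0.013]
scene red tall [207. 188.] 199 [ 0.6389 -0.3177] [0.057 0.059 0.018] z 0.036 0.054
scene red tall [303. 221.] 200 [ 0.6095 -0.0288] [0.039 0.024 0.076] z 0.038 0.114
   bulb [ 0.6153 -0.0153  0.0901] 49
side red flat [294. 215.] 457 [ 0.6174 -0.0134  0.0062] [0.07  0.066 0.013]
side red tall [315. 126.] 95 [ 0.6299 -0.3149] [0.042 0.061 0.014] z 0.04 0.054
side red tall [294. 195.] 265 [ 0.6132 -0.0281] [0.034 0.022 0.084] z 0.04 0.124
   bulb [ 0.6122 -0.0148  0.0905] 71
[[-0.008  1.    -0.025]
 [ 1.     0.009  0.006]
 [ 0.006 -0.025 -1.   ]] 0.031128764533736593
```

View pics/r4_scene.png

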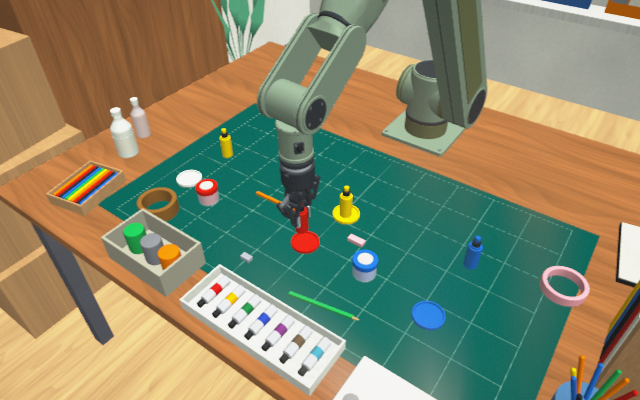

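The bottle is off from the dish centre by about (+4, +12) mm. I'll correct that first.

>>> move_arm([
  [-1,1,3,0,0],
  [-1,2,6,0,0],
  [-1,1,3,0,0],
  [-1,0,0,0,0],
  [-1,0,0,0,0],
])

```text
time: 25.5
position: [0.6162, -0.0161, 0.0648]
orientation: [-2.197, -2.216, 0.02]
wrist_force: [0.2, 0.0, -0.8]
gripper_width: 0.0312
```

>>> move_arm([
  [-1,0,0,-5,0],
  [-1,0,0,-9,0],
  [-1,0,0,-8,0],
  [-1,0,0,-5,0],
  [-1,0,0,-2,0],
])

```text
time: 26.0
position: [0.6156, -0.0163, 0.0327]
orientation: [-2.196, -2.215, 0.021]
wrist_force: [0.5, 0.2, -0.8]
gripper_width: 0.0309
```

>>> move_arm([
  [-1,0,0,-1,0],
  [-1,0,0,0,0],
  [-1,0,0,0,0],
  [-1,0,0,-1,0],
  [-1,0,0,0,0],
])

```text
time: 26.5
position: [0.616, -0.0165, 0.0317]
orientation: [-2.197, -2.215, 0.02]
wrist_force: [-0.4, 0.9, -1.2]
gripper_width: 0.0308
```

>>> move_arm([
  [-1,0,0,0,0],
  [-0.25,0,0,0,0],
  [-0.2,0,0,0,0],
  [-0.1,0,0,0,0],
  [0.2,0,0,0,0],
])

```text
time: 27.0
position: [0.6163, -0.0165, 0.0317]
orientation: [-2.197, -2.216, 0.019]
wrist_force: [0.2, 0.4, 0.7]
gripper_width: 0.0503
```

>>> move_arm([
  [0.5,0,0,0,0],
  [0.8,0,0,0,0],
  [0.8,0,0,0,0],
  [0.8,0,0,0,0],
  [0.8,0,0,0,0],
])

```text
time: 27.5
position: [0.6164, -0.0165, 0.0316]
orientation: [-2.198, -2.216, 0.019]
wrist_force: [1.1, -0.4, 0.5]
gripper_width: 0.0768
```

```bash
python3 w.py r5 red wrist,scene,side | grep -v "0\.8[0-9]* "
```

```text
[ 0.6164 -0.0165  0.0316]
wrist red flat [319. 224.] 5823 [ 0.614  -0.0152  0.0076] [0.071 0.066 0.013]
wrist red tall [318. 265.] 4881 [ 0.6157 -0.0165] [0.031 0.027 0.071] z 0.014 0.085
   bulb [ 0.6182 -0.0133  0.0821] 27
wrist red tall [314. 337.] 1259 [ 0.6152 -0.0275] [0.013 0.012 0.023] z 0.086 0.108
   bulb [ 0.6159 -0.0123  0.0939] 1217
scene red flat [307. 245.] 286 [ 0.6151 -0.012   0.0066] [0.07  0.061 0.014]
scene red tall [207. 188.] 199 [ 0.6389 -0.3171] [0.058 0.059 0.018] z 0.037 0.055
scene red tall [305. 233.] 244 [ 0.6135 -0.0161] [0.05  0.027 0.079] z 0.015 0.094
side red flat [294. 217.] 331 [ 0.6173 -0.0141  0.0074] [0.071 0.068 0.013]
side red tall [314. 127.] 107 [ 0.6328 -0.3135] [0.052 0.062 0.015] z 0.04 0.055
side red tall [293. 207.] 246 [ 0.6172 -0.0154] [0.031 0.026 0.068] z 0.015 0.083
```

View pics/r5_side.png

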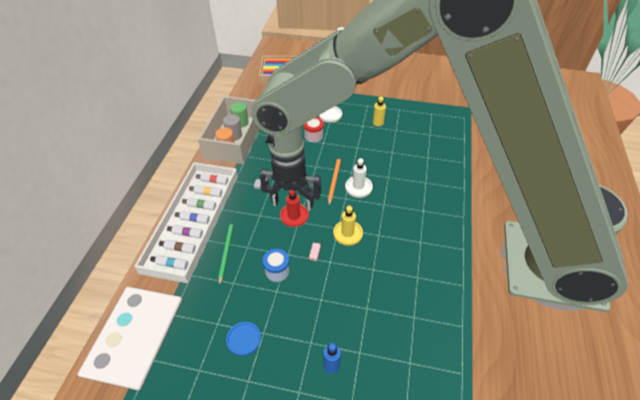

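Red stands in its dish (293,207). On to blue at (.450, .337).

>>> move_arm([
  [1,0,0,10,0],
  [1,0,0,25,0],
  [1,0,0,35,0],
  [1,0,0,35,0],
  [1,0,0,25,0],
])

```text
time: 28.15
position: [0.6129, -0.0163, 0.1641]
orientation: [-2.193, -2.211, 0.029]
wrist_force: [0.4, 0.7, -0.2]
gripper_width: 0.0857
```

>>> move_arm([
  [1,-5,10,15,0],
  [1,-12,25,5,0],
  [1,-16,34,0,0],
  [1,-17,36,0,0],
  [1,-17,36,0,0],
])

```text
time: 28.65
position: [0.5491, 0.1242, 0.1954]
orientation: [-2.212, -2.211, 0.009]
wrist_force: [-0.3, 0.1, -0.6]
gripper_width: 0.0854
```

>>> move_arm([
  [1,-17,36,0,0],
  [1,-17,36,0,0],
  [1,-17,36,0,0],
  [1,-16,34,0,0],
  [1,-14,30,0,0],
])

```text
time: 29.15
position: [0.4637, 0.3032, 0.2007]
orientation: [-2.214, -2.212, -0.002]
wrist_force: [0.5, -0.3, -0.4]
gripper_width: 0.0851
```

>>> move_arm([
  [1,-7,18,0,0],
  [1,-4,10,0,0],
  [1,-2,4,0,0],
  [1,0,0,0,0],
  [1,0,0,0,0],
])

```text
time: 29.65
position: [0.4485, 0.3389, 0.2036]
orientation: [-2.209, -2.219, -0.007]
wrist_force: [0.7, -0.2, -0.1]
gripper_width: 0.0858
```

```bash
python3 w.py b1 blue wrist,scene,side | grep -v "0\.8[0-9]* "; python3 -c "
from h import *
o=observe();print(cv2.Rodrigues(o['orientation'])[0].round(3))"
```

```text
[0.4485 0.3389 0.2036]
wrist blue flat [482. 193.] 2961 [0.6382 0.3184 0.006 ] [0.075 0.074 0.012]
wrist blue tall [323. 187.] 913 [0.4504 0.3366] [0.031 0.031 0.08 ] z 0.014 0.094
   bulb [0.4504 0.3374 0.0895] 219
scene blue flat [428. 315.] 808 [0.6346 0.3191 0.0052] [0.071 0.072 0.017]
scene blue tall [477. 239.] 40 [0.4374 0.3346] [0.011 0.013 0.017] z 0.078 0.096
   bulb [0.452  0.3371 0.0889] 39
scene blue tall [473. 254.] 294 [0.4482 0.3369] [0.026 0.031 0.065] z 0.015 0.08
scene blue tall [365. 261.] 324 [0.6179 0.1531] [0.058 0.057 0.025] z 0.029 0.054
scene blue tall [567. 391.] 341 [0.7172 0.5964] [0.064 0.024 0.089] z 0.095 0.183
   bulb [0.7125 0.585  0.099 ] 87
side blue flat [243. 338.] 954 [0.6386 0.3188 0.0054] [0.073 0.075 0.017]
side blue tall [276. 262.] 294 [0.6118 0.1566] [0.057 0.059 0.017] z 0.038 0.055
side blue tall [332. 358.] 363 [0.4514 0.337 ] [0.031 0.029 0.08 ] z 0.014 0.095
   bulb [0.4512 0.339  0.0886] 63
[[-0.004  1.    -0.005]
 [ 1.     0.004  0.011]
 [ 0.011 -0.005 -1.   ]]
```

View pics/b1_wrist.png

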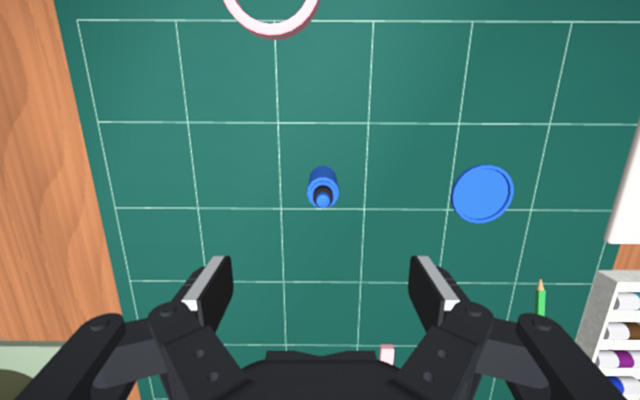

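The blue bottle is at (323,187) in the wrist view, at (.4504, .337), with its dish at (482,193). Descending about 176 mm with (+2, -2) mm correction.

>>> move_arm([
  [1,1,-1,-12,0],
  [1,1,-1,-25,0],
  [1,0,0,-28,0],
  [1,0,0,-28,0],
  [1,0,0,-28,0],
])

```text
time: 30.3
position: [0.454, 0.3351, 0.0801]
orientation: [-2.215, -2.215, -0.021]
wrist_force: [0.4, 0.5, -0.4]
gripper_width: 0.0852
```

>>> move_arm([
  [1,0,0,-23,0],
  [1,0,0,-15,0],
  [1,0,0,-8,0],
  [1,0,0,-3,0],
  [1,0,0,0,0],
])

```text
time: 30.8
position: [0.4511, 0.3302, 0.0218]
orientation: [-2.217, -2.211, -0.001]
wrist_force: [0.9, 0.1, -0.5]
gripper_width: 0.0856
```

>>> move_arm([
  [0.3,0,0,0,0],
  [0.2,0,0,0,0],
  [0.2,0,0,0,0],
  [0.2,0,0,0,0],
  [0.2,0,0,0,0],
])

```text
time: 31.3
position: [0.4529, 0.3314, 0.0248]
orientation: [-2.218, -2.211, -0.011]
wrist_force: [0.4, 0.6, -0.0]
gripper_width: 0.0515
```

```bash
python3 w.py b2 blue wrist | grep -v "0\.8[0-9]* "
```

```text
[0.4529 0.3314 0.0248]
wrist blue flat [606. 260.] 6872 [0.6299 0.3168 0.006 ] [0.06  0.077 0.011]
wrist blue flat [316. 214.] 284 [0.4502 0.3477 0.0085] [0.029 0.01  0.011]
wrist blue tall [314. 260.] 4886 [0.4503 0.3363] [0.032 0.028 0.068] z 0.014 0.082
wrist blue tall [311. 333.] 1608 [0.4492 0.3247] [0.014 0.014 0.021] z 0.08 0.101
   bulb [0.4505 0.3397 0.0905] 1577
```

View pics/b2_wrist.png

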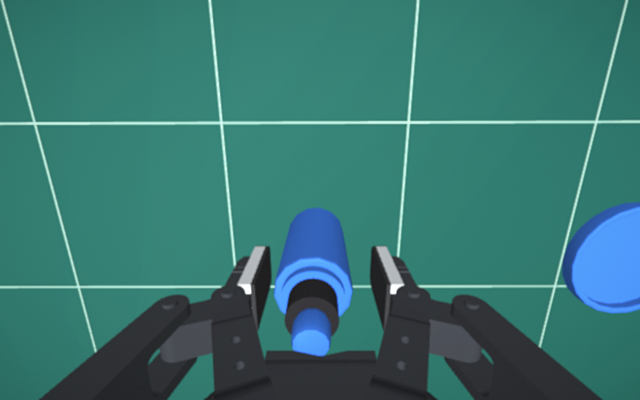

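The tool needs (-3, +5, +2) mm to centre on the bottle (314,260). After that, close and lift a little.

>>> move_arm([
  [0.2,-2,3,1,0],
  [0.2,-1,2,1,0],
  [0,0,0,0,0],
  [-0.15,0,0,0,0],
  [-0.3,0,0,0,0],
])

```text
time: 31.85
position: [0.4497, 0.3372, 0.0274]
orientation: [-2.218, -2.212, -0.012]
wrist_force: [-0.2, -0.2, 1.4]
gripper_width: 0.0306
```

>>> move_arm([
  [-1,0,0,0,0],
  [-1,0,0,0,0],
  [-1,0,0,0,0],
  [-1,0,0,0,0],
  [-1,0,0,6,0],
])

```text
time: 32.35
position: [0.4491, 0.3367, 0.0328]
orientation: [-2.218, -2.211, -0.009]
wrist_force: [-0.4, 0.4, -0.2]
gripper_width: 0.0309
```

>>> move_arm([
  [-1,0,0,12,0],
  [-1,0,0,15,0],
  [-1,0,0,10,0],
  [-1,0,0,5,0],
  [-1,0,0,0,0],
])

```text
time: 32.85
position: [0.4496, 0.3368, 0.0794]
orientation: [-2.218, -2.212, -0.012]
wrist_force: [0.4, -0.4, -0.0]
gripper_width: 0.0314
```

```bash
python3 w.py b3 blue wrist,scene,side | grep -v "0\.8[0-9]* "; python3 -c "
from h import *
o=observe();print(cv2.Rodrigues(o['orientation'])[0].round(3),o['gripper_width'])"
```

```text
[0.4496 0.3368 0.0794]
wrist blue flat [562. 231.] 6687 [0.6398 0.3178 0.0058] [0.079 0.075 0.011]
wrist blue tall [320. 266.] 5170 [0.4499 0.336 ] [0.031 0.027 0.079] z 0.055 0.134
   bulb [0.4498 0.3492 0.0901] 1035
wrist blue tall [320. 338.] 1272 [0.4501 0.3252] [0.013 0.015 0.024] z 0.132 0.156
scene blue flat [428. 315.] 803 [0.6349 0.3195 0.0055] [0.07  0.072 0.015]
scene blue tall [479. 244.] 155 [0.4478 0.3364] [0.036 0.031 0.095] z 0.051 0.146
   bulb [0.4564 0.3498 0.0899] 23
scene blue tall [365. 261.] 321 [0.6183 0.153 ] [0.06  0.057 0.025] z 0.03 0.054
scene blue tall [567. 391.] 344 [0.7176 0.5964] [0.063 0.025 0.089] z 0.093 0.182
   bulb [0.7136 0.5848 0.0989] 91
side blue flat [243. 338.] 950 [0.6384 0.3196 0.0056] [0.073 0.076 0.015]
side blue tall [276. 262.] 296 [0.6115 0.1566] [0.058 0.06  0.015] z 0.04 0.055
side blue tall [331. 350.] 353 [0.4504 0.3364] [0.032 0.042 0.161] z 0.053 0.214
   bulb [0.4498 0.3496 0.0896] 77
[[ 0.003  1.    -0.003]
 [ 1.    -0.003  0.01 ]
 [ 0.01  -0.003 -1.   ]] 0.03089480564679166
```

View pics/b3_scene.png

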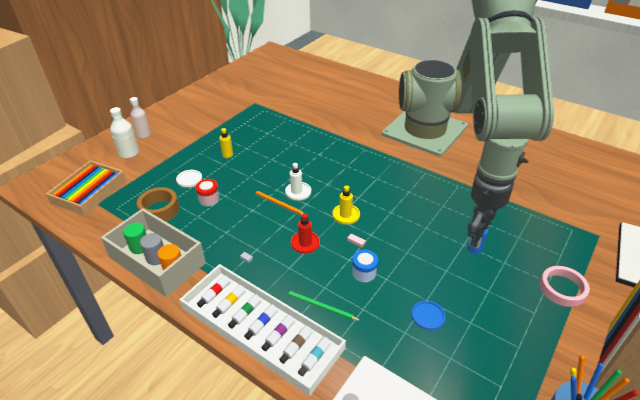

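Blue is lifted (479,244). Carrying (+187, -18) mm to its dish.

>>> move_arm([
  [-1,10,-1,3,0],
  [-1,20,-2,0,0],
  [-1,25,-2,0,0],
  [-1,27,-3,0,0],
  [-1,27,-3,0,0],
])

```text
time: 33.5
position: [0.5592, 0.324, 0.0791]
orientation: [-2.212, -2.215, 0.003]
wrist_force: [-0.3, 1.4, -0.1]
gripper_width: 0.0313
```

>>> move_arm([
  [-1,26,-2,0,0],
  [-1,22,-2,0,0],
  [-1,15,-2,0,0],
  [-1,8,0,0,0],
  [-1,0,0,0,0],
])

```text
time: 34.0
position: [0.6392, 0.315, 0.0754]
orientation: [-2.217, -2.211, 0.005]
wrist_force: [-0.9, 0.5, -0.8]
gripper_width: 0.0307
```

>>> move_arm([
  [-1,0,0,0,0],
  [-1,0,0,0,0],
  [-1,0,0,0,0],
  [-1,0,0,0,0],
  [-1,0,0,0,0],
])

```text
time: 34.5
position: [0.6361, 0.3154, 0.0751]
orientation: [-2.214, -2.212, 0.01]
wrist_force: [-0.5, -0.0, -1.3]
gripper_width: 0.0311
```

```bash
python3 w.py b4 blue wrist,scene,side | grep -v "0\.8[0-9]* "; python3 -c "
from h import *
o=observe();print(cv2.Rodrigues(o['orientation'])[0].round(3),o['gripper_width'])"
```

```text
[0.6361 0.3154 0.0751]
wrist blue flat [321. 198.] 5339 [0.6357 0.3219 0.0062] [0.073 0.067 0.011]
wrist blue tall [320. 265.] 5111 [0.6365 0.3146] [0.032 0.027 0.08 ] z 0.049 0.129
   bulb [0.6365 0.3281 0.0903] 1110
wrist blue tall [320. 338.] 1267 [0.6374 0.3043] [0.013 0.016 0.024] z 0.128 0.152
scene blue flat [428. 316.] 732 [0.6354 0.3194 0.0062] [0.069 0.072 0.014]
scene blue tall [365. 261.] 323 [0.6181 0.153 ] [0.058 0.059 0.032] z 0.024 0.055
scene blue tall [433. 296.] 170 [0.6344 0.3148] [0.034 0.028 0.101] z 0.048 0.149
   bulb [0.6428 0.3287 0.0895] 28
scene blue tall [567. 391.] 342 [0.7172 0.5964] [0.061 0.024 0.087] z 0.096 0.183
   bulb [0.7132 0.586  0.099 ] 99
side blue flat [243. 341.] 787 [0.6388 0.3207 0.006 ] [0.074 0.074 0.014]
side blue tall [276. 262.] 294 [0.6119 0.1566] [0.058 0.059 0.014] z 0.04 0.055
side blue tall [237. 321.] 324 [0.6376 0.3157] [0.045 0.025 0.123] z 0.049 0.173
   bulb [0.6339 0.3288 0.0892] 72
[[ 0.001  1.    -0.013]
 [ 1.    -0.001  0.004]
 [ 0.004 -0.013 -1.   ]] 0.03114949988695774
```

View pics/b4_scene.png

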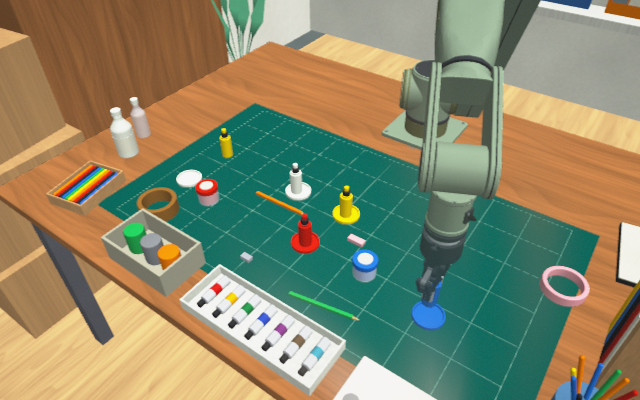

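Centred apart from +4 mm in y. Lowering to 43 mm below.

>>> move_arm([
  [-1,0,2,-7,0],
  [-1,0,2,-12,0],
  [-1,0,0,-10,0],
  [-1,0,0,-7,0],
  [-1,0,0,-4,0],
])

```text
time: 35.15
position: [0.636, 0.3196, 0.0314]
orientation: [-2.214, -2.212, 0.01]
wrist_force: [-4.8, -3.8, 38.5]
gripper_width: 0.0309
```

>>> move_arm([
  [-1,0,0,-1,0],
  [-1,0,0,0,0],
  [-1,0,0,0,0],
  [-1,0,0,0,0],
  [-1,0,0,0,0],
])

```text
time: 35.65
position: [0.6363, 0.3197, 0.0316]
orientation: [-2.214, -2.211, 0.009]
wrist_force: [-0.7, 0.5, 1.2]
gripper_width: 0.031
```

The bottle touched down (a brief 38 N at the wrist, now gone). Releasing.

>>> move_arm([
  [-1,0,0,0,0],
  [-0.25,0,0,0,0],
  [-0.2,0,0,0,0],
  [-0.1,0,0,0,0],
  [0.2,0,0,0,0],
])

```text
time: 36.15
position: [0.6364, 0.3196, 0.0311]
orientation: [-2.214, -2.211, 0.01]
wrist_force: [1.0, 0.6, 0.5]
gripper_width: 0.0507
```

>>> move_arm([
  [0.5,0,0,0,0],
  [0.8,0,0,0,0],
  [0.8,0,0,0,0],
  [0.8,0,0,0,0],
  [0.8,0,0,0,0],
])

```text
time: 36.65
position: [0.6364, 0.3196, 0.031]
orientation: [-2.214, -2.211, 0.01]
wrist_force: [-0.4, 0.7, -0.2]
gripper_width: 0.0764
```

>>> move_arm([
  [1,0,0,10,0],
  [1,0,0,25,0],
  [1,0,0,35,0],
  [1,0,0,35,0],
  [1,0,0,25,0],
])

```text
time: 37.15
position: [0.6332, 0.3181, 0.1626]
orientation: [-2.212, -2.209, 0.024]
wrist_force: [-0.4, 0.2, -0.5]
gripper_width: 0.0854
```

>>> move_arm([
  [1,0,0,15,0],
  [1,0,0,5,0],
  [1,0,0,0,0],
  [1,0,0,0,0],
  [1,0,0,0,0],
])

```text
time: 37.65
position: [0.6345, 0.3187, 0.1898]
orientation: [-2.214, -2.211, 0.01]
wrist_force: [0.0, 0.7, -0.2]
gripper_width: 0.0852
```

```bash
python3 w.py f white,yellow,red,blue scene,side | grep -v "0\.8[0-9]* "
```

```text
[0.6345 0.3187 0.1898]
scene white flat [188. 178.] 350 [ 0.6052 -0.4387  0.0058] [0.071 0.082 0.014]
scene white flat [298. 192.] 282 [ 0.4725 -0.154   0.0047] [0.07  0.088 0.018]
scene white tall [296. 181.] 226 [ 0.4717 -0.1519] [0.033 0.03  0.063] z 0.014 0.077
scene white tall [206. 185.] 77 [ 0.6314 -0.3289] [0.031 0.032 0.007] z 0.047 0.054
scene white tall [209. 198.] 75 [ 0.6403 -0.3145] [0.042 0.034 0.021] z 0.014 0.035
scene white tall [365. 258.] 135 [0.6119 0.1493] [0.033 0.031 0.007] z 0.048 0.054
scene yellow flat [346. 215.] 314 [0.4732 0.0076 0.0064] [0.072 0.077 0.015]
scene yellow tall [226. 144.] 181 [ 0.4546 -0.4247] [0.027 0.032 0.06 ] z 0.014 0.074
scene yellow tall [346. 204.] 246 [0.4731 0.0087] [0.028 0.032 0.064] z 0.014 0.078
scene yellow tall [573. 372.] 48 [0.7096 0.5764] [0.008 0.011 0.015] z 0.166 0.182
scene red flat [305. 244.] 349 [ 0.6144 -0.0176  0.0069] [0.07  0.072 0.014]
scene red tall [207. 188.] 197 [ 0.6389 -0.3175] [0.057 0.059 0.018] z 0.036 0.054
scene red tall [305. 233.] 258 [ 0.6133 -0.0161] [0.026 0.032 0.066] z 0.014 0.08
scene blue 
[... 671 characters left out ...]
34 0.037 0.008] z 0.047 0.054
side white tall [279. 275.] 95 [0.6078 0.1607] [0.038 0.031 0.022] z 0.014 0.036
side white tall [111. 338.] 68 [0.9075 0.3838] [0.027 0.045 0.004] z 0.014 0.018
side yellow tall [348. 225.] 250 [0.4767 0.0087] [0.031 0.024 0.07 ] z 0.014 0.084
side red flat [294. 217.] 327 [ 0.6172 -0.0151  0.0056] [0.07  0.07  0.017]
side red tall [293. 207.] 248 [ 0.6171 -0.0155] [0.03  0.024 0.071] z 0.014 0.085
side blue flat [244. 341.] 634 [0.6387 0.3196 0.0065] [0.073 0.074 0.014]
side blue tall [278. 261.] 245 [0.6084 0.1543] [0.057 0.057 0.015] z 0.039 0.055
side blue tall [241. 330.] 383 [0.6375 0.3198] [0.032 0.03  0.086] z 0.014 0.1
   bulb [0.6362 0.3219 0.091 ] 63
```

View pics/f_scene.png

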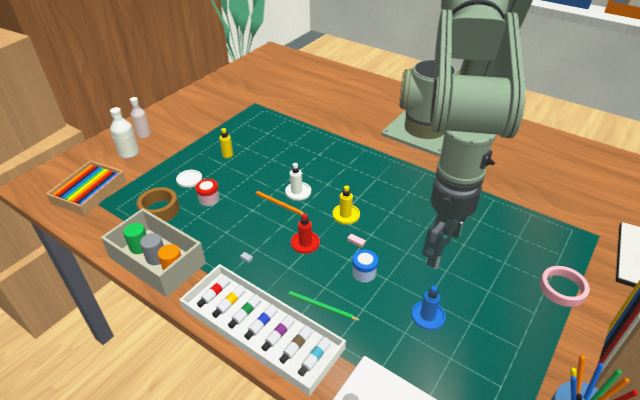

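View pics/f_side.png

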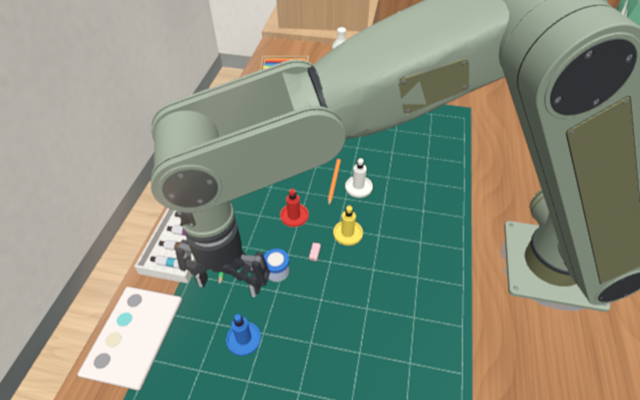

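All four bottles stand upright in their own dishes (scene 296,181; 346,204; 305,233; 430,306). The jars have not moved and the gripper is clear. Handing in.

```bash
python3 -c "
from plant import *
print(sign_off())"
```

```text
the job is handed in; nothing more can be done
None
```

All four ink bottles are standing upright in the dishes of their own colour, placed in the order white, yellow, red, blue. I handed the job in at about 38 s of the 112 s allowed; `sign_off()` gives no verdict.

- **Choices:** I used the yellow bottle farthest to the robot's left and the white dish nearest its base.
- **Last checks:** the final scene and side pictures showed each bottle upright and within about 5 mm of its dish centre. Both jars were at their starting places in the scene picture, and the raised gripper touched nothing. The arm hid the red jar from the side camera in that last look.
- **Regrip on white:** the first grip came out 6 mm off in y and 8 mm high, so I opened and regripped before lifting.
- **Force on blue:** setting blue down gave a brief 38 N at the wrist. It came through the held bottle and stayed well under the 120 N limit.
- **Disagreement:** the scene and side cameras differed by 2–4 mm in x throughout, so I worked from the average.

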